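# Load lens barrels on the transmission bench and index its lamp shutter

## Task

Click the lamp's shutter fully shut (the stop nearest the robot) and keep it shut while you lay every upright lens barrel on its side in a vee cradle of the rail carriage, one to a cradle, with its square flange outside the comb plate on the lamp side. Then push the carriage along its centre line fully home, between lamp and detectors. Last, slide the shutter one stop on to the pinholes and leave it at rest there for about two seconds for the alignment reading, one more stop to fully open for another two seconds, and then shut again.

Things in the scene. Friction and masses are not known exactly. Their poses are not given: they have to be found in the camera images.
- bench: Lens transmission bench, fixed, turned a few degrees. Origin: on the table, on the rail's centre line, below the outer (near) face of the carriage's push plate when joint carriage is 0. x runs along the rail away from the robot, y across it towards the lamp house, z up; positions below are in this frame, mm. Aluminium breadboard x -16..336, y -100..150, 12 thick; rail 30 wide, top z 28.
- lamp (a point): Middle of the lamp house's face towards the rail, at its middle port. The grey lamp house stands on the breadboard at x 151..329, y 62..140, z 12..98 mm; three 15 mm ports, 48 mm apart, z 72 mm, behind the shutter plate. The shutter's spring plunger housing stands on it at x 261..279, y 101..135, top z 113 mm.
- detectors (a point): Middle of the black detector bar across the rail from the lamp: x 182..298, y -85..-60, z 59..85 mm of the bench.
- carriage (a joint): Travel of the carriage along +x of the bench, m: 0 = out at the near end (loading place), 0.150 = fully home at its stop, cradles before the lamp ports. Stays where left. Pushed within 8 mm of its centre line it runs freely (about 2 N); pushed 30 mm or more to one side its short saddle cocks and jams on the rail until that push is taken away.
- cradle: Deck of the carriage, moves with it: 165 mm along x, 76 mm wide, top z 38.5 mm. Origin: at table level under the saddle, 30 mm past the push plate's outer face; axes as the bench's. Two upright comb plates, 6 mm thick, middles at y -24 and +24 mm, top z 69 mm, each with three 90-degree vee notches (48 mm pitch, mouth 25 mm wide). Between the combs 42 mm are free down to the deck.
- vee_1 (a point): Cradle vee 1: middle of the axis of a barrel lying in this pair of vees, midway between the comb plates, 72 mm above the table, 42 mm past the push plate's outer face
- vee_2 (a point): Cradle vee 2: middle of the axis of a barrel lying in this pair of vees, midway between the comb plates, 72 mm above the table, 90 mm past the push plate's outer face
- vee_3 (a point): Cradle vee 3: middle of the axis of a barrel lying in this pair of vees, midway between the comb plates, 72 mm above the table, 138 mm past the push plate's outer face
- push_spot (a point): Centre of the outer face of the push plate at the carriage's near end (upright plate 84 mm wide along y, 6 mm thick, z 34 to 66 mm), z 50 mm, on the centre line; a dark round 22 mm spot marks it; polished steel, slippery. Push along +x of the bench.
- shutter (a joint): Position of the lamp's shutter plate along +x of the bench, m. A spring plunger clicks into its scalloped edge at three stops: 0.000 = closed (blank plate before the ports), 0.016 = pinholes, 0.032 = open windows. About 4 N move it out of a stop; let go within 6 mm of a stop, it is drawn into that stop. It starts in one of the other two stops than closed.
- shutter_knob (a point): Middle of the shutter plate's knob, an upright steel knob 12 mm across standing on the plate's top strip above the lamp house, from z 106 (strip, 24 mm wide) to z 127 mm; this point z 118 mm, y 70 mm of the bench, x 175 mm + joint shutter.
- barrel_1: Lens barrel, bare aluminium, about 80 g: tube 22 mm across, 66 mm long, on a square mounting flange 30 x 30 x 6 mm, 72 mm tall in all; stands upright on its flange at the start. Origin: centre of the flange's underside; z along the tube from the flange to the lens end. May be absent.
- barrel_2: Lens barrel, bare aluminium, about 80 g: tube 22 mm across, 66 mm long, on a square mounting flange 30 x 30 x 6 mm, 72 mm tall in all; stands upright on its flange at the start. Origin: centre of the flange's underside; z along the tube from the flange to the lens end. May be absent.
- barrel_3: Lens barrel, bare aluminium, about 80 g: tube 22 mm across, 66 mm long, on a square mounting flange 30 x 30 x 6 mm, 72 mm tall in all; stands upright on its flange at the start. Origin: centre of the flange's underside; z along the tube from the flange to the lens end. May be absent.
- barrel_1_mid (a point): Middle of barrel_1: on its axis, 36 mm from the underside of its flange. Meets the vee point when the barrel lies well in a cradle (flange just outside the lamp-side comb).
- barrel_2_mid (a point): Middle of barrel_2: on its axis, 36 mm from the underside of its flange. Meets the vee point when the barrel lies well in a cradle (flange just outside the lamp-side comb).
- barrel_3_mid (a point): Middle of barrel_3: on its axis, 36 mm from the underside of its flange. Meets the vee point when the barrel lies well in a cradle (flange just outside the lamp-side comb).
Not all that is in view belongs to the job. Leave any orange or pink look-alike of the barrel_1 alone. Leave any purple or red look-alike of the barrel_3 alone.

How it is judged:
By the outcome, as a careful person would: the job done as asked, in the order asked, and still so for the second after the job is handed in, with the robot touching nothing.
Of barrel_1, barrel_2, barrel_3 only 2 to 3 are there at a start; the rules pass over those that are not, and their reading is None.
At some moment in a run one of barrel_1, barrel_2, barrel_3 may be knocked a few centimetres aside while the robot is not near it.
Once in a run the grip may slacken for a moment while it holds something.
It also fails if it takes over 208 s, if anything falls off the work surface, if the arm or the gripper's body presses on something with over 40 N, if the wrist force passes 120 N, or if a joint passes its speed limit or range.

## Robot

A 6-joint arm with a two-finger parallel gripper is mounted at the origin on a cart in front of the work surface, level with it; the furniture and walls round the work are solid. World frame = base frame: x ahead of the robot, y to its left, z up, the work surface at z = 0. Lengths are in m, angles in rad, forces in N, time in s.
With the tool pointing down it reaches from about 0.35 to 0.775 m from the base axis. Payload 7.3 kg.
Tool frame: the origin (TCP) lies on the mounting face of the last link; the fingertips stand 178 mm ahead of it and the grasp point (between the pads) lies 159 mm ahead of it (robot.tcp_to_tips is the distance from the TCP to the fingertips, in m); z points along the fingers, y is the direction in which the jaws open and shut (so a half turn about z gives the same grasp; the last joint's range is limited). The gripper opens to 92 mm and grips with 3 to 60 N. Pads are 19 mm wide; open, the fingers measure 130 mm over their backs; the gripper's body (75 mm by 190 mm) begins 47 mm behind the grasp point.
Start: joints at [-1.455, 0.342, 1.524, -0, 1.275, -0.146], TCP at [0.136, -0.507, 0.405] pointing down, gripper open.
Joint ranges: [-2.53, 2.53], [-0.77, 2.02], [0.04, 2.7], [-1, 4.14], [0.28, 2.66], [-3.11, 3.11]. Speed limits (rad/s): [2.57, 2.57, 3.14, 3.14, 3.14, 3.14].

## Interface

Orientations are given as [roll, pitch, yaw] about the fixed x, y, z axes, in that order (R = Rz(yaw) Ry(pitch) Rx(roll)).
In Python, from cell import robot, viewer gives the robot as it stands.
- The arm moves only by the shell command python3 -m creep 'ROWS' [OPENING] [FORCE]. ROWS is JSON, a list that holds one entry, the list of rows, each a list of 6 numbers: the shift along the world's x, y, z in mm, then the turn, a rotation vector about the world's x, y, z in degrees. A call has 1 to 5 rows; each row shifts and turns the pose as measured when the row begins; what a row does not reach is not made up. A row lasts 1/12 s, in which the tool goes at most 41.7 mm and 7.16 degrees, less where a joint would pass 70% of its speed; a pose out of reach is approached as far as the arm can. A call with a gripper value outside its range is refused whole. OPENING is the closure, from -1 (fully open) to 1 (shut), set as the call begins (- or left out, the last holds). The fingers move at their own pace and stop on an object; FORCE is the grip in N (left out, the last holds). Time passes only in rows, so rows that do not move let the fingers close. It gives the time, the measured TCP pose, the force and the opening at its end, in the units of the state.
- robot.observe(): the state, without advancing time (a new reading comes with each control period).
- viewer.read_camera(name): name is "side" or "top"; returns the picture (384x512x3 uint8, blue, green, red); there is no depth.
- viewer.camera_model(name): a dict with "fx", "fy", "cx", "cy" (pixels), "pose" (4x4, takes a point from camera to world coordinates). Camera axes: x right, y up, looking along -z (the intrinsics and any distortion apply to the point x, -y, -z); pixel columns grow to the right and rows downward; lengths in m; the calibration is good to about 2 mm. A picture is of the moment at which its call begins. camera_model takes no time and is no camera call.
- robot.hand_in(): hands the job in, once; it reports no verdict.
The state is a dict: "time": time; "qpos": joint angles; "qvel": joint speeds; "joint_efforts": joint torques, N m; "tool_pos": TCP position; "tool_rot": TCP orientation; "contact_force": force on the tool from outside, world axes, zero at the start; "torque": the same for the moment, N m; "opening": finger opening in m.
Only numpy, scipy, OpenCV 4.12 (cv2) and the standard library are available. Lean on these libraries where they do the work, as an engineer would, in place of code of your own. Each camera call takes 0.05 s, during which the arm holds its last target. There are 200 camera calls.

## Working session

There is one attempt and no reset: what is moved stays moved. The work goes in short steps, Python scripts to look and compute and a shell command to move; the robot and the scene stay as the last step left them, time stands still between calls to the robot, and variables do not carry over. Pictures are saved under pics/ and viewed, about 12 in all and at most 16, crops included, and the job is handed in when it is done.

```bash
ls; mkdir -p pics; python3 - <<'E'
from cell import robot, viewer
import cv2,numpy as np
print(robot.observe())
for n in("side","top"):
    im=viewer.read_camera(n); cv2.imwrite(f"pics/{n}0.png",im)
    m=viewer.camera_model(n); print(n,{k:(np.round(v,4).tolist() if k=='pose' else v) for k,v in m.items()})
E
```

```text
pics
{'time': 0.0, 'qpos': array([-1.45500368e+00,  3.42717383e-01,  1.52504233e+00, -1.81686797e-05,
        1.27540720e+00, -1.46014498e-01]), 'qvel': array([ 4.21125550e-04,  1.78682226e-03,  1.43523011e-03, -7.51272403e-05,
        2.84109025e-04, -7.32291995e-04]), 'joint_efforts': array([ 6.86977401e-04, -4.31245637e+01, -2.44225341e+01,  7.18239974e-02,
        5.59992052e-02, -1.03805205e-04]), 'tool_pos': array([ 0.13587874, -0.50696102,  0.40403869]), 'tool_rot': array([-3.14003262e+00, -2.11860202e-04,  2.61812285e-01]), 'contact_force': array([0.4998326 , 0.14593519, 0.79049771]), 'torque': array([-0.06141765,  0.0115419 , -0.03384027]), 'opening': 0.09188631006571799}
side {'fx': 496.09292393099093, 'fy': 496.09292393099093, 'cx': 260.4174373253908, 'cy': 195.37507697261123, 'pose': [[-0.8865, 0.2877, -0.3624, 0.0215], [-0.4627, -0.539, 0.7038, 1.0259], [0.0071, 0.7916, 0.6109, 0.9706], [0.0, 0.0, 0.0, 1.0]]}
top {'fx': 363.3791243851197, 'fy': 363.3791243851197, 'cx': 255.77388454666465, 'cy': 182.24084715675366, 'pose': [[0.0274, 0.9931, -0.1144, 0.3969], [-0.9993, 0.0301, 0.0217, 0.0584], [0.025, 0.1137, 0.9932, 1.1815], [0.0, 0.0, 0.0, 1.0]]}
```

View pics/top0.png

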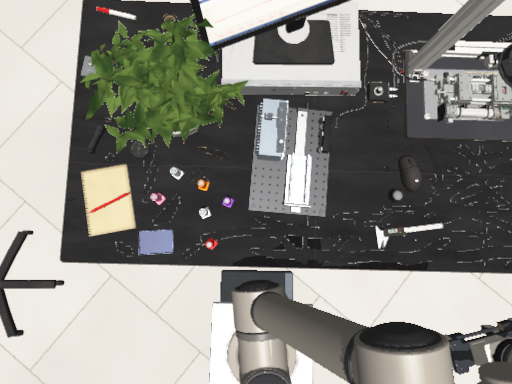

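View pics/side0.png

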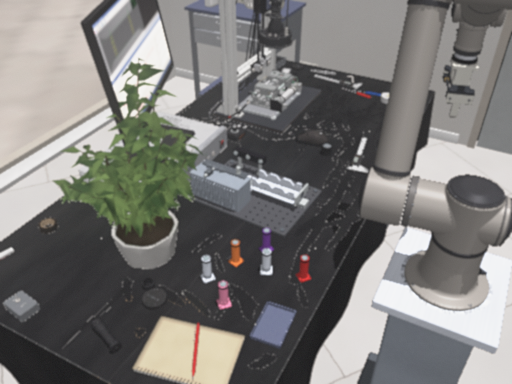

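Top view: the bare-aluminium uprights are at (176,172) and (205,212). Possible mistakes are orange (203,184), pink (157,198), purple (228,202), red (210,244) and a grey round thing at (397,195). The side view shows aluminium at (207,267) and (266,261). The bench is around (290,160) in the top view. I'll take close crops next.

```bash
cat > h.py <<'E'
import numpy as np, cv2
from cell import robot, viewer
def proj(n,P):
    m=viewer.camera_model(n);T=np.linalg.inv(np.array(m['pose']));P=np.atleast_2d(P)
    c=P@T[:3,:3].T+T[:3,3]
    return np.c_[m['fx']*c[:,0]/-c[:,2]+m['cx'], m['fy']*-c[:,1]/-c[:,2]+m['cy']]
def ray(n,uv,z):
    m=viewer.camera_model(n);T=np.array(m['pose'])
    d=T[:3,:3]@np.array([(uv[0]-m['cx'])/m['fx'],-(uv[1]-m['cy'])/m['fy'],-1]);o=T[:3,3]
    return o+d*(z-o[2])/d[2]
def crop(im,u0,v0,w,h,k): return cv2.resize(im[v0:v0+h,u0:u0+w],None,fx=k,fy=k,interpolation=cv2.INTER_CUBIC)
E
python3 - <<'E'
from h import *
t=cv2.imread('pics/top0.png');s=cv2.imread('pics/side0.png')
a=crop(t,240,85,100,140,4); b=crop(t,140,150,100,100,4)
c=np.zeros((600,800,3),np.uint8); c[:560,:400]=a; c[:400,400:]=b
c[400:560,400:560]=crop(t,377,175,40,40,4); c[400:560,570:730]=crop(s,306,130,40,40,4)
cv2.imwrite('pics/c1.png',c)
cv2.imwrite('pics/c2.png',crop(s,140,130,190,150,4))
for uv,z in(((176,172),.07),((205,212),.07),((397,195),.03)): print(ray('top',uv,z))
for uv in((207,280),(266,272)): print(ray('side',uv,0))
E
```

```text
[0.54915514 0.28001713 0.07      ]
[0.42919783 0.18592364 0.07      ]
[ 0.50204674 -0.42109684  0.03      ]
[0.55280336 0.29535653 0.        ]
[0.42923515 0.19743543 0.        ]
```

View pics/c1.png

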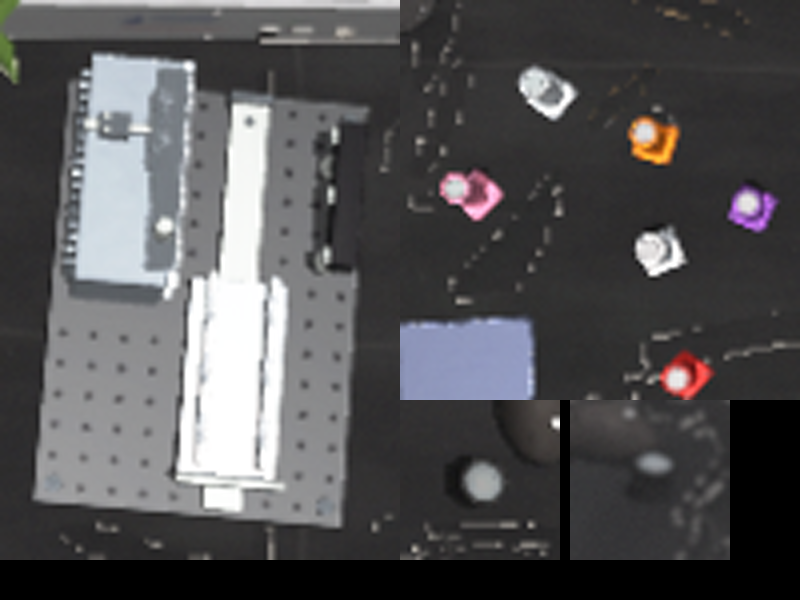

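View pics/c2.png

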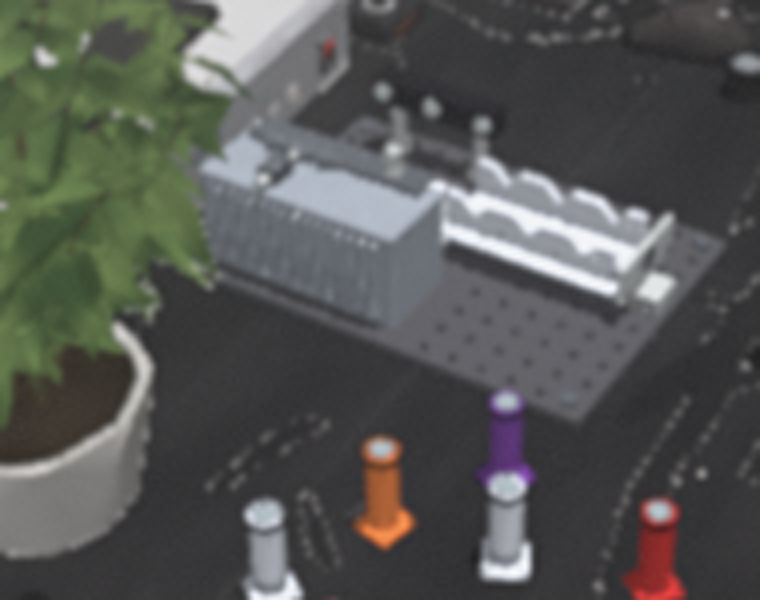

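The crops confirm two bare-aluminium barrels. The grey thing at (397,195) is only a low puck, and the knob sits at about c1 (164,227). Next I'll fit the bench and barrel poses.

```bash
python3 - <<'E'
from h import *
from scipy.optimize import least_squares as ls
f=lambda c,o:(np.array(c)+.5)/4-.5+o
T=(240,85);T2=(140,150);S=(140,130)
obs=[('top',(34,499),T,(-16,150,12)),('top',(342,525),T,(-16,-100,12)),('top',(369,107),T,(336,-100,12)),
('top',(178,480),T,(0,42,66)),('top',(284,488),T,(0,-42,66)),
('top',(92,53),T,(329,140,98)),
('side',(583,423),S,(-16,150,12)),('side',(724,243),S,(-16,-100,12)),('side',(673,215),S,(0,-42,66))]
def bw(p,b):
    c,s=np.cos(p[2]),np.sin(p[2]);b=np.array(b)/1e3
    return np.array([p[0]+c*b[0]-s*b[1],p[1]+s*b[0]+c*b[1],b[2]])
r=lambda p:np.concatenate([proj(n,bw(p,b))[0]-f(c,o) for n,c,o,b in obs])
s=ls(r,[.4,-.03,0],loss='soft_l1');p=s.x;print('bench',p,np.degrees(p[2]));print(np.round(r(p).reshape(-1,2),1))
for j in(0,16,32):print('knob',j,(proj('top',bw(p,(175+j,70,127)))[0]-T+.5)*4-.5,(proj('side',bw(p,(175+j,70,127)))[0]-S+.5)*4-.5)
for n,x in(('vee1',42),('vee2',90),('vee3',138)):print(n,bw(p,(x,0,72)))
for n,a,b in(('A',(536-400,82),(265,512)),('B',(651-400,248),(507,487))):
    q=ls(lambda q:np.r_[proj('top',[*q,.072])[0]-f(a,T2),proj('side',[*q,.072])[0]-f(b,S)],[.5,.2]);print(n,q.x,q.fun)
np.save('bench.npy',p)
E
```

```text
bench [ 0.45207997 -0.09606082 -0.05641923] -3.2325835341296614
[[ 0.1 -0.4]
 [ 0.4 -0.3]
 [ 0.2 -1.5]
 [-0.3  1.4]
 [ 0.3  1.7]
 [-1.4 -1.4]
 [-1.4 -0.4]
 [ 0.7 -0.3]
 [ 2.1  0.8]]
knob 0 [165.04906987 242.60321578] [409.85582005 156.16341095]
knob 16 [166.6827239  221.50367768] [391.86867366 149.85608396]
knob 32 [168.31078898 200.47632386] [374.03596759 143.60291262]
vee1 [ 0.49401314 -0.09842917  0.072     ]
vee2 [ 0.54193676 -0.10113586  0.072     ]
vee3 [ 0.58986039 -0.10384254  0.072     ]
A [0.55574533 0.28693367] [ 0.09905998 -0.41204498  0.26836244  0.34532246]
B [0.43068354 0.1937457 ] [-0.01194248 -0.20994757  0.1651311   0.09650432]
```

```bash
R='x'; python3 -m creep '[[[25,30,0,0,0,4],[25,30,0,0,0,5],[28,28,0,0,0,5],[28,28,0,0,0,5],[28,28,0,0,0,5]]]' -0.2; python3 -m creep '[[[28,28,0,0,0,5],[28,28,0,0,0,5],[28,28,0,0,0,5],[28,28,0,0,0,5],[28,28,0,0,0,5]]]'
```

```text
time: 0.52
tool_pos: [0.2685, -0.3622, 0.4012]
tool_rot: [-3.138, 0.001, 0.684]
contact_force: [0.8, -0.9, 0.0]
opening: 0.0632
time: 0.93
tool_pos: [0.4128, -0.2134, 0.4004]
tool_rot: [-3.136, 0.001, 1.141]
contact_force: [0.4, -0.5, 0.1]
opening: 0.0551
```

```bash
python3 -m creep '[[[37,28,0,0,0,4.5],[37,28,0,0,0,4.5],[37,28,0,0,0,4],[37,28,0,0,0,4],[37,28,-5,0,0,4]]]' 0.1; python3 -m creep '[[[30,25,-5,0,0,0],[0,0,0,0,0,0],[0,0,0,0,0,0],[0,0,0,0,0,0]]]'
python3 - <<'E'
from h import *
p=np.load('bench.npy')
t=viewer.read_camera('top');s=viewer.read_camera('side');print(robot.observe()['qpos'].round(3))
c=np.zeros((480,800,3),np.uint8);c[:480,:400]=crop(t,250,100,100,120,4);c[:480,400:]=crop(s,160,100,100,120,4);cv2.imwrite('pics/k1.png',c)
E
```

```text
time: 1.35
tool_pos: [0.5767, -0.0846, 0.3959]
tool_rot: [-3.134, 0.001, 1.529]
contact_force: [0.7, 0.2, 1.1]
opening: 0.0413
time: 1.68
tool_pos: [0.6125, -0.0515, 0.3858]
tool_rot: [-3.13, -0.002, 1.542]
contact_force: [-0.2, -0.4, 0.0]
opening: 0.0412
[-0.21   0.523  1.286 -0.     1.344 -0.18 ]
```

View pics/k1.png

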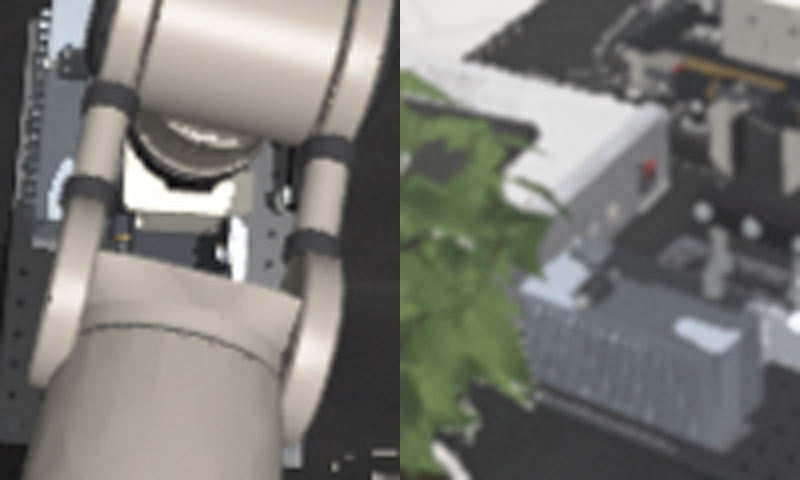

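```bash
python3 -m creep '[[[16,8,-10,0,-0.7,-1.5],[14,7,-20,0,0,0],[0,0,-25,0,0,0],[0,0,-15,0,0,0],[0,0,0,0,0,0]]]'; python3 -m creep '[[[0,0,-13,0,0,0],[0,0,-8,0,0,0],[0,0,0,0,0,0],[0,0,0,0,0,0]]]'
```

```text
time: 2.2
tool_pos: [0.6396, -0.0434, 0.3193]
tool_rot: [3.133, 0.0, 1.503]
contact_force: [-0.8, 0.2, -0.5]
opening: 0.0411
time: 2.53
tool_pos: [0.6381, -0.0474, 0.3015]
tool_rot: [3.13, 0.001, 1.497]
contact_force: [-0.6, -0.1, 0.2]
opening: 0.0413
```

```bash
python3 - <<'E'
from h import *
s=viewer.read_camera('side');t=viewer.read_camera('top')
p=np.load('bench.npy');o=robot.observe();print(o['tool_pos'],o['tool_rot'],o['contact_force'])
c=np.zeros((400,800,3),np.uint8);c[:,:400]=crop(s,205,115,67,67,6)[:400,:400];c[:,400:]=crop(t,250,110,67,67,6)[:400,:400];cv2.imwrite('pics/k2.png',c)
E
```

```text
[ 0.6383343  -0.04718663  0.30186633] [3.12920689e+00 9.93661286e-04 1.49763415e+00] [ 0.19510809 -0.72356029 -0.80871152]
```

View pics/k2.png

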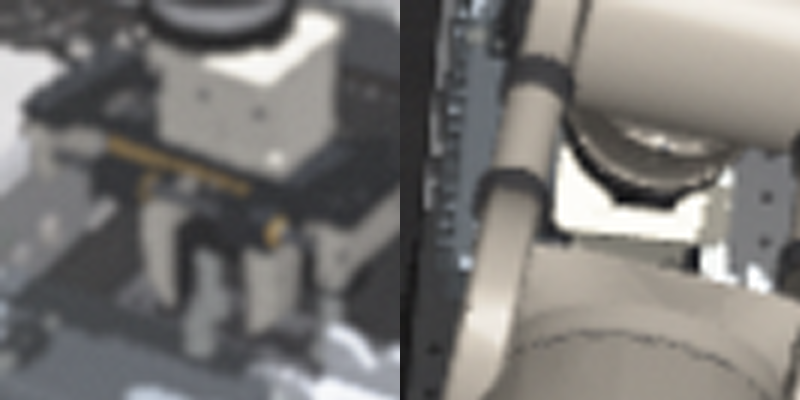

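```bash
python3 - <<'E'
from h import *
p=np.load('bench.npy');c,s=np.cos(p[2]),np.sin(p[2])
f=lambda P:((proj('side',P)-[205,115]+.5)*6-.5).round()
B=lambda x,y,z:[p[0]+(c*x-s*y)/1e3,p[1]+(s*x+c*y)/1e3,z/1e3]
print('tips centre',f([.6383,-.0472,.124]),'fingers',f([.6383-.03,-.0472,.124]),f([.6383+.03,-.0472,.124]))
print(B(191,70,127),'knob top/bottom',f(B(191,70,127)),f(B(191,70,106)), f(B(175,70,127)), f(B(207,70,127)))
E
```

```text
tips centre [[223. 314.]] fingers [[275. 330.]] [[171. 298.]]
[np.float64(0.6467233084919825), np.float64(-0.03694255735196282), 0.127] knob top/bottom [[198. 315.]] [[199. 349.]] [[225. 324.]] [[171. 306.]]
```

```bash
python3 -m creep '[[[8,10,0,0,0.5,1],[0,0,-8,0,0,0],[1,2,-6,0,0,0],[0,0,0,0,0,0]]]'; python3 -c "
from h import *
o=robot.observe();print(o['tool_pos'],o['tool_rot'],o['contact_force'],o['qpos'])"
```

```text
time: 2.97
tool_pos: [0.6476, -0.0357, 0.2903]
tool_rot: [3.132, 0.002, 1.514]
contact_force: [0.1, 0.3, -0.9]
opening: 0.0413
[ 0.64764797 -0.03565355  0.29034132] [3.13233976e+00 2.49820352e-03 1.51438752e+00] [ 0.13871268  0.25625419 -0.9423173 ] [-0.17275033  0.66331277  1.30958209 -0.00153537  1.15921789 -0.11574551]
```

```bash
python3 -m creep '[[[0,0,-1,0,0,0],[0,0,0,0,0,0],[0,0,0,0,0,0],[0,0,0,0,0,0],[0,0,0,0,0,0]]]' 1 15;python3 -m creep '[[[0,0,0,0,0,0],[0,0,0,0,0,0]]]'
```

```text
time: 3.38
tool_pos: [0.6462, -0.0362, 0.2886]
tool_rot: [3.137, 0.002, 1.513]
contact_force: [-12.4, 0.8, 6.4]
opening: 0.0127
time: 3.55
tool_pos: [0.6456, -0.0363, 0.2887]
tool_rot: [3.139, 0.002, 1.513]
contact_force: [0.7, 1.1, 0.3]
opening: 0.0115
```

```bash
python3 -m creep '[[[-6,0.3,0,0,0,0],[-6,0.3,0,0,0,0],[-4,0.2,0,0,0,0],[0,0,0,0,0,0],[0,0,0,0,0,0]]]'; python3 -m creep '[[[0,0,0,0,0,0],[0,0,0,0,0,0]]]'
```

```text
time: 3.97
tool_pos: [0.6291, -0.0354, 0.2887]
tool_rot: [3.136, 0.002, 1.513]
contact_force: [0.7, 1.1, -1.7]
opening: 0.0117
time: 4.13
tool_pos: [0.629, -0.0354, 0.2887]
tool_rot: [3.136, 0.002, 1.513]
contact_force: [0.2, 0.3, -2.5]
opening: 0.0118
```

```bash
python3 -m creep '[[[0,0,0,0,0,0],[0,0,0,0,0,0],[0,0,0,0,0,0],[0,0,0,0,0,0]]]' 0.1; python3 -m creep '[[[0,0,10,0,0,0],[0,0,30,0,0,0],[0,0,30,0,0,0],[-20,25,20,0,0,0],[-28,33,0,0,0,0]]]';python3 -m creep '[[[-28,33,0,0,0,0],[-28,33,0,0,0,0],[-28,33,0,0,0,0],[-28,33,0,0,0,0],[-20,25,0,0,0,0]]]'
python3 - <<'E'
from h import *
s=viewer.read_camera('side');t=viewer.read_camera('top')
cv2.imwrite('pics/s3.png',s);cv2.imwrite('pics/t3.png',t)
for n,uv in(('pot base',(150,264)),('pot rim l',(112,212)),('pot rim r',(178,222))): print(n,ray('side',uv,0 if 'base' in n else .1))
f=lambda c,o:(np.array(c)+.5)/4-.5+o
for c in(255-400+400,):pass
for n,c in(('orange',(244,135)),('pink',(56,187)),('purple',(347,203)),('red',(278,380))): print(n,ray('top',f(c,(140,150)),.072))
E
```

```text
time: 4.47
tool_pos: [0.6296, -0.0357, 0.2892]
tool_rot: [3.134, 0.002, 1.513]
contact_force: [0.3, -0.2, -0.1]
opening: 0.0338
time: 4.88
tool_pos: [0.5833, 0.0181, 0.3824]
tool_rot: [3.133, 0.003, 1.506]
contact_force: [0.8, 0.7, -0.6]
opening: 0.0412
time: 5.3
tool_pos: [0.4501, 0.1731, 0.3892]
tool_rot: [3.122, 0.001, 1.501]
contact_force: [-0.3, 0.6, 0.2]
opening: 0.0413
pot base [0.72037928 0.31844428 0.        ]
pot rim l [0.86263615 0.28088764 0.1       ]
pot rim r [0.67878952 0.23055638 0.1       ]
orange [0.51607952 0.20281966 0.072     ]
pink [0.47206379 0.3433276  0.072     ]
purple [0.46630826 0.12224801 0.072     ]
red [0.33179099 0.1691121  0.072     ]
```

```bash
python3 -m creep '[[[-19,20,-30,0,1,0.5],[0,0,-35,0,0,0],[0,0,-30,0,0,0],[0,0,0,0,0,0]]]'
python3 - <<'E'
from h import *
o=robot.observe();print(o['tool_pos'],o['tool_rot'])
s=viewer.read_camera('side');p=o['tool_pos']
c=crop(s,210,190,100,90,6); cv2.imwrite('pics/b1.png',c)
f=lambda P:((proj('side',P)-[210,190]+.5)*6-.5).round()
print(f([p[0],p[1],p[2]-.178]),f([.431,.194,.072]),f([.431,.194,.0]))
E
```

```text
time: 5.73
tool_pos: [0.431, 0.1956, 0.2987]
tool_rot: [3.125, -0.002, 1.518]
contact_force: [-1.0, 0.0, -0.5]
opening: 0.0414
[0.43096319 0.19562113 0.29865099] [ 3.12544773e+00 -1.91248183e-03  1.51836869e+00]
[[341. 290.]] [[341. 371.]] [[338. 488.]]
```

View pics/b1.png

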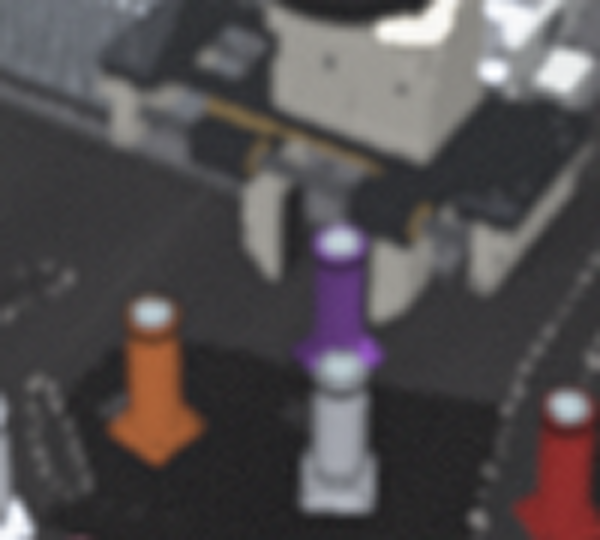

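```bash
python3 -m creep '[[[0,-1,-30,0,0.5,0],[0,0,-30,0,0,0],[0,0,-22,0,0,0],[0,0,-6,0,0,0],[0,0,0,0,0,0]]]';python3 -m creep '[[[0,0,0,0,0,0],[0,0,0,0,0,0],[0,0,0,0,0,0],[0,0,0,0,0,0],[0,0,0,0,0,0]]]' 1 20
```

```text
time: 6.2
tool_pos: [0.4396, 0.1939, 0.2207]
tool_rot: [3.113, -0.008, 1.515]
contact_force: [-0.9, -0.2, -1.1]
opening: 0.0415
time: 6.62
tool_pos: [0.4431, 0.1939, 0.2278]
tool_rot: [3.102, -0.011, 1.514]
contact_force: [-0.1, 0.7, -0.6]
opening: 0.0215
```

```bash
python3 -c "
from h import *
o=robot.observe();print(o['qpos'],o['qvel'],o['joint_efforts'])";python3 -m creep '[[[0,0,0,0,0,0],[0,0,0,0,0,0]]]'; python3 -c "
from h import *
o=robot.observe();print(o['qpos'])"
```

```text
[ 0.25439368  0.4882051   1.87172507 -0.00244109  0.74020463  0.31322724] [ 0.0008336  -0.01952204 -0.00990421 -0.00087287  0.00979868  0.00023912] [-3.57428030e-02 -4.29470766e+01 -1.67829770e+01  5.60362672e-02
 -1.84011357e-01  3.33515163e-03]
time: 6.78
tool_pos: [0.4434, 0.194, 0.2289]
tool_rot: [3.1, -0.012, 1.514]
contact_force: [0.3, -0.7, -0.2]
opening: 0.0214
[ 0.25445288  0.48639224  1.87089967 -0.00253767  0.74071104  0.31317492]
```

```bash
python3 -m creep '[[[0,0,30,0,1,0],[0,0,38,0,1,0],[0,0,38,0,0.5,0],[0,0,38,0,0,0],[2,-15,25,0,0,0]]]' - 25
python3 -m creep '[[[8,-37,0,0,0,0],[8,-37,0,0,0,0],[8,-37,0,0,0,0],[8,-37,0,0,0,0],[8,-37,0,0,0,0]]]'
python3 -m creep '[[[8,-37,0,0,0,0],[8,-37,0,0,0,0],[8,-37,0,0,0,0],[8,-37,0,0,0,0],[8,-37,0,0,0,0]]]'
python3 -m creep '[[[8,-37,0,0,0,0],[8,-37,0,0,0,0],[0,0,0,0,0,0]]]'
python3 -c "
from h import *
o=robot.observe();print(o['qpos'])
cv2.imwrite('pics/s4.png',crop(viewer.read_camera('side'),170,20,300,220,2.6))"
```

```text
time: 7.2
tool_pos: [0.4416, 0.1794, 0.3985]
tool_rot: [-3.121, -0.005, 1.516]
contact_force: [-0.5, 0.6, -1.3]
opening: 0.0212
time: 7.62
tool_pos: [0.4809, -0.0076, 0.4079]
tool_rot: [-3.139, -0.009, 1.528]
contact_force: [1.0, 0.6, -0.6]
opening: 0.021
time: 8.03
tool_pos: [0.5202, -0.2018, 0.4084]
tool_rot: [-3.139, -0.009, 1.528]
contact_force: [0.9, -0.4, -0.9]
opening: 0.021
time: 8.28
tool_pos: [0.536, -0.2858, 0.407]
tool_rot: [-3.139, -0.007, 1.523]
contact_force: [-1.0, 1.4, -0.7]
opening: 0.0213
[-0.61696466  0.49542897  1.27590016  0.00451051  1.37658397 -0.57021657]
```

View pics/s4.png

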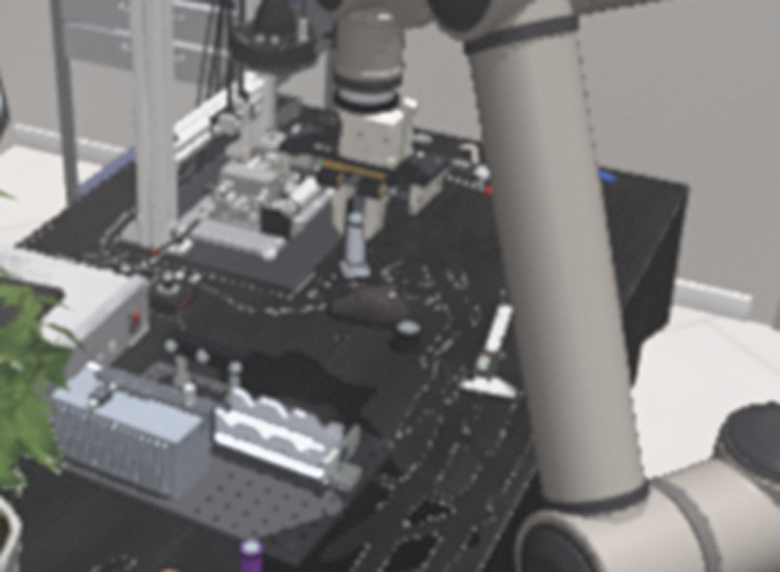

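```bash
python3 -m creep '[[[17,-27,-25,0,0,0],[17,-27,-35,0,0,0],[0,0,-35,0,0,0],[0,0,-35,0,0,0],[0,0,-20,0,0,0]]]'
python3 -m creep '[[[0,0,-12,0,0,0],[0,0,0,0,0,0],[0,0,0,0,0,0]]]'
```

```text
time: 8.75
tool_pos: [0.57, -0.3346, 0.2604]
tool_rot: [3.134, -0.004, 1.524]
contact_force: [-0.5, 1.0, -0.8]
opening: 0.0211
time: 9.0
tool_pos: [0.5687, -0.3304, 0.2409]
tool_rot: [-3.138, -0.012, 1.526]
contact_force: [-0.1, -1.1, 0.2]
opening: 0.0213
```

```bash
python3 -m creep '[[[0,0,-8,0,0,0],[0,0,-3,0,0,0],[0,0,0,0,0,0]]]'
python3 -m creep '[[[0,0,-3,0,0,0],[0,0,0,0,0,0]]]'
```

```text
time: 9.25
tool_pos: [0.5697, -0.329, 0.2323]
tool_rot: [-3.142, -0.01, 1.528]
contact_force: [-0.1, -0.3, -0.9]
opening: 0.0215
time: 9.42
tool_pos: [0.5701, -0.329, 0.2308]
tool_rot: [3.139, -0.009, 1.529]
contact_force: [-0.3, -0.6, -0.0]
opening: 0.0215
```

```bash
python3 -m creep '[[[0,0,-3,0,0,0],[0,0,-1,0,0,0],[0,0,0,0,0,0]]]'
python3 -m creep '[[[0,0,-2,0,0,0],[0,0,0,0,0,0]]]'
```

```text
time: 9.67
tool_pos: [0.5703, -0.3293, 0.2281]
tool_rot: [3.137, -0.007, 1.528]
contact_force: [0.2, 0.1, -0.2]
opening: 0.0211
time: 9.83
tool_pos: [0.5705, -0.3296, 0.2266]
tool_rot: [3.136, -0.006, 1.528]
contact_force: [-0.2, 0.7, -1.0]
opening: 0.0215
```

```bash
python3 -m creep '[[[0,0,-2,0,0,0],[0,0,-1,0,0,0]]]'
python3 -m creep '[[[0,0,-2,0,0,0],[0,0,-1,0,0,0]]]'
python3 -m creep '[[[0,0,-2,0,0,0],[0,0,-1,0,0,0]]]'
```

```text
time: 10.0
tool_pos: [0.5705, -0.3303, 0.2262]
tool_rot: [3.134, -0.004, 1.528]
contact_force: [-3.0, 1.2, 4.8]
opening: 0.0213
time: 10.17
tool_pos: [0.5703, -0.3305, 0.2261]
tool_rot: [3.133, -0.003, 1.528]
contact_force: [-0.7, 3.6, 2.9]
opening: 0.0211
time: 10.33
tool_pos: [0.5702, -0.3306, 0.2261]
tool_rot: [3.132, -0.002, 1.528]
contact_force: [-1.0, 1.5, 3.3]
opening: 0.0212
```

```bash
python3 -m creep '[[[0,0,0,0,0,0],[0,0,0,0,0,0],[0,0,0,0,0,0],[0,0,0,0,0,0]]]' 0.1
python3 -m creep '[[[0,0,25,0,0,0],[0,0,40,0,0,0],[0,0,40,0,0,0],[0,0,30,0,0,0],[0,20,20,-5,0,0]]]'
python3 -m creep '[[[0,25,0,-7,0,0],[0,25,0,-7,0,0],[0,25,0,-7,0,0],[0,25,0,-7,0,0],[0,0,0,0,0,0]]]'
python3 -c "
from h import *
o=robot.observe();print(o['qpos'])"
```

```text
time: 10.67
tool_pos: [0.5703, -0.3306, 0.2262]
tool_rot: [3.131, -0.002, 1.528]
contact_force: [0.6, -0.2, 0.1]
opening: 0.0403
time: 11.08
tool_pos: [0.5676, -0.3125, 0.3768]
tool_rot: [-3.141, 0.076, 1.523]
contact_force: [-0.6, -0.2, -0.4]
opening: 0.0413
time: 11.5
tool_pos: [0.5676, -0.2088, 0.3854]
tool_rot: [3.091, 0.582, 1.507]
contact_force: [0.3, 0.8, -0.4]
opening: 0.0414
[-0.3606611   0.4782479   1.43122842 -0.61788269  1.07670878 -0.05487396]
```

```bash
cat > k.py <<'E'
import numpy as np
from scipy.spatial.transform import Rotation as Ro
from scipy.optimize import least_squares as ls
D=[([-1.45500368,.342717383,1.52504233,0,1.27540720,-.146014498],[.13587874,-.50696102,.40403869],[-3.14003,-.00021,.26181]),
([-.21,.523,1.286,0,1.344,-.18],[.6125,-.0515,.3858],[-3.13,-.002,1.542]),
([-0.17275033,0.66331277,1.30958209,-0.00153537,1.15921789,-0.11574551],[0.64764797,-0.03565355,0.29034132],[3.13233976,2.4982e-03,1.51438752]),
([0.25445288,0.48639224,1.87089967,-0.00253767,0.74071104,0.31317492],[.4434,.194,.2289],[3.1,-.012,1.514]),
([-0.61696466,0.49542897,1.27590016,0.00451051,1.37658397,-0.57021657],[.536,-.2858,.407],[-3.139,-.007,1.523]),
([-0.3606611,0.4782479,1.43122842,-0.61788269,1.07670878,-0.05487396],[.5676,-.2088,.3854],[3.091,.582,1.507])]
def fk(q,m,s4=1,s6=1):
    ly,h0,a2,ax,a3,d6=m;z=lambda a:Ro.from_euler('z',a);y=lambda a:Ro.from_euler('y',a)
    R1=z(q[0]);R3=R1*y(q[1]+q[2]);R=R3*z(s4*q[3])*y(q[4])*z(s6*q[5])*z(np.pi/2)
    p=R1.apply([0,ly,h0])+(R1*y(q[1])).apply([0,0,a2])+R3.apply([ax,0,a3])+R.apply([0,0,d6])
    return p,R
LO=np.array([-2.53,-.77,.04,-1,.28,-3.11]);HI=np.array([2.53,2.02,2.7,4.14,2.66,3.11])
def fit(s4,s6):
    def r(m):
        o=[]
        for q,p,e in D:
            P,R=fk(q,m,s4,s6);o+=[*(P-p)*1,*(R.inv()*Ro.from_euler('xyz',e)).as_rotvec()*.3]
        return np.array(o)
    return ls(r,[.07,.2,.5,0,.36,.2])
def ik(p,R,m,s,q0):
    def r(q):
        P,Q=fk(q,m,*s);return np.r_[(P-p)*10,(Q.inv()*R).as_rotvec(),1e-3*(q-q0)]
    f=ls(r,np.clip(q0,LO+.01,HI-.01),bounds=(LO,HI));return f.x,np.abs(f.fun[:6]).max()
E
python3 - <<'E'
from k import *
for s in((1,1),(1,-1),(-1,1),(-1,-1)):
    f=fit(*s);print(s,f.x.round(4),np.abs(f.fun).max())
E
```

```text
(1, 1) [0.0766 0.2227 0.5071 0.047  0.3795 0.1403] 0.0006374001279972688
(1, -1) [0.0766 0.2227 0.5071 0.047  0.3795 0.1403] 0.3420838455138012
(-1, 1) [ 0.0716 -0.0092  0.5077  0.0292  0.3819 -0.0818] 0.32595590551234327
(-1, -1) [ 0.0716 -0.0092  0.5077  0.0292  0.3819 -0.0818] 0.34155869153621105
```

```bash
cat >> k.py <<'E'
M=fit(1,1).x;S=(1,1)
yaw=-.0564;XB=np.array([np.cos(yaw),np.sin(yaw),0]);YB=np.array([-np.sin(yaw),np.cos(yaw),0]);EZ=np.array([0,0,1.])
def Rzy(z,y): return Ro.from_matrix(np.c_[np.cross(y,z),y,z])
def grasp(P,phi,th,s,g=.166):
    er=np.array([np.cos(phi),np.sin(phi),0]);z=np.cos(th)*er-np.sin(th)*EZ
    return P-g*z,Rzy(z,s*np.cross(EZ,er))
def place(P,th,s,g=.166):
    z=np.sin(th)*YB-np.cos(th)*EZ
    return P-g*z,Rzy(z,s*XB)
def iks(p,R):
    best=None
    for q0 in([-.3,.5,1.4,.5,1.3,0],[-.3,.5,1.4,1.5,1.3,-1.5],[-.3,.5,1.4,1.5,1.3,1.5],[-.3,.5,1.4,.5,1.3,2.5],[-.3,.5,1.4,.5,1.3,-2.5],[-.3,.8,1.4,0,2,1.5],[-.6,.8,1.4,0,2,-1.5],[-.3,.5,1.8,2,1.3,2.5]):
        q,e=ik(p,R,M,S,np.array(q0))
        if e<1e-2:
            mg=np.minimum(q-LO,HI-q).min()
            if best is None or mg>best[1]: best=(q,mg)
    return best
E
python3 - <<'E'
from k import *
V=np.array([.494-.0017,-.0984+.0006,.072]);V3=np.array([.590-.0017,-.1038+.0006,.072])
for th in(25,40):
  t=np.radians(th)
  for s in(1,-1):
    for n,v in(('v1',V),('v3',V3)):
        b=iks(*place(v,t,s));print('place',th,s,n,b and (b[0].round(2),round(b[1],2)))
    for ph in range(-180,180,30):
        b=iks(*grasp(np.array([.57,-.33,.038]),np.radians(ph),t,s))
        if b:print('grasp',th,s,ph,b[0].round(2),round(b[1],2))
E
```

```text
place 25 1 v1 (array([-0.58,  0.6 ,  1.73,  0.43,  1.09, -0.77]), np.float64(0.81))
place 25 1 v3 (array([-0.5 ,  0.72,  1.45,  0.42,  1.2 , -0.65]), np.float64(0.92))
grasp 25 1 -150 [-0.32  1.32  0.61 -0.84  1.99  0.7 ] 0.16
grasp 25 1 -60 [-0.38  0.88  2.03  3.9   0.95  1.39] 0.24
grasp 25 1 -30 [-0.73  0.87  2.19  2.93  1.05  1.59] 0.51
grasp 25 1 0 [-1.02  0.88  2.03  2.01  1.02  1.81] 0.67
grasp 25 1 30 [-1.09  0.95  1.65  1.3   1.22  2.15] 0.94
grasp 25 1 60 [-1.03  1.11  1.17  0.92  1.63  2.3 ] 0.81
grasp 25 1 90 [-0.91  1.32  0.61  0.71  2.12  2.31] 0.54
place 25 -1 v1 (array([-0.58,  0.6 ,  1.73,  0.43,  1.09,  2.37]), np.float64(0.74))
place 25 -1 v3 (array([-0.5 ,  0.72,  1.45,  0.42,  1.2 ,  2.49]), np.float64(0.62))
grasp 25 -1 -150 [-0.32  1.32  0.61 -0.84  1.99 -2.45] 0.16
grasp 25 -1 -60 [-0.38  0.88  2.03  3.9   0.95 -1.75] 0.24
grasp 25 -1 -30 [-0.73  0.87  2.19  2.93  1.05 -1.55] 0.51
grasp 25 -1 0 [-1.02  0.88  2.03  2.01  1.02 -1.33] 0.67
grasp 25 -1 30 [-1.09  0.95  1.65  1.3   1.22 -0.99] 0.94
grasp 25 -1 60 [-1.03  1.11  1.17  0.92  1.63 -0.84] 0.91
grasp 25 
[... 844 characters left out ...]
28,  2.2 ]), np.float64(0.91))
place 40 -1 v3 (array([-0.6 ,  0.82,  1.39,  0.6 ,  1.38,  2.35]), np.float64(0.76))
grasp 40 -1 -180 [-0.48  1.36  0.34 -0.45  2.21 -2.17] 0.3
grasp 40 -1 -150 [-0.36  1.16  0.8  -0.65  1.77 -2.39] 0.35
grasp 40 -1 -120 [-0.29  0.98  1.24 -0.88  1.32 -2.49] 0.12
grasp 40 -1 -60 [-0.44  0.74  1.95  4.13  0.55 -2.06] 0.01
grasp 40 -1 -30 [-0.71  0.71  2.08  2.86  0.53 -1.45] 0.25
grasp 40 -1 0 [-0.94  0.74  1.95  1.77  0.68 -0.98] 0.4
grasp 40 -1 30 [-1.02  0.84  1.64  1.11  1.02 -0.76] 0.74
grasp 40 -1 60 [-0.98  0.99  1.24  0.77  1.45 -0.77] 1.03
grasp 40 -1 90 [-0.88  1.16  0.8   0.54  1.87 -0.9 ] 0.76
grasp 40 -1 120 [-0.75  1.36  0.34  0.3   2.27 -1.18] 0.3
```

```bash
cat >> k.py <<'E'
def plan(q0,q1,n):
    P,R=fk(q0,M);r=[]
    for i in range(1,n+1):
        p,Q=fk(q0+(q1-q0)*i/n,M);r.append(np.r_[(p-P)*1e3,np.degrees((Q*R.inv()).as_rotvec())].round(0).astype(int).tolist());P,R=p,Q
    for i in range(0,n,5):print(str([r[i:i+5]]).replace(' ',''))
    print('min z',min(fk(q0+(q1-q0)*i/n,M)[0][2] for i in range(n+1)),'end',P,R.as_euler('xyz'))
def delta(o,p,R):
    d=(R*Ro.from_euler('xyz',o['tool_rot']).inv()).as_rotvec()
    return ((p-o['tool_pos'])*1e3).round(1),np.degrees(d).round(1)
E
python3 - <<'E'
from h import *; from k import *
for z in(.01,.02,.03,.04): print(z,proj('side',ray('top',(397,195),z)))
o=robot.observe()
G=np.array([.5702,-.3306,.038])
for ph in(20,35):
    p,R=grasp(G,np.radians(ph),np.radians(25),1);z=R.apply([0,0,1])
    print(ph,p,iks(p,R)[0].round(2));q=iks(p-.09*z+[0,0,.03],R)[0]; print(q.round(2));plan(np.array(o['qpos']),q,25)
E
```

```text
0.01 [[326.7568494  150.15611193]]
0.02 [[326.81485591 148.4071495 ]]
0.03 [[326.87347757 146.63963942]]
0.04 [[326.93272423 144.85328505]]
20 [ 0.42882598 -0.38205594  0.10815463] [-1.09  0.92  1.79  1.49  1.12  2.06]
[-1.25  0.77  1.84  1.32  1.21  2.14]
[[[-10,-11,-18,4,-2,-8],[-10,-10,-17,4,-2,-8],[-10,-9,-16,4,-2,-9],[-10,-8,-15,4,-2,-9],[-10,-7,-14,4,-1,-9]]]
[[[-10,-7,-13,4,-1,-9],[-9,-6,-12,4,-1,-9],[-9,-6,-11,4,-1,-9],[-9,-6,-11,4,0,-9],[-8,-5,-10,4,0,-9]]]
[[[-8,-5,-9,4,0,-9],[-8,-6,-8,4,1,-9],[-7,-6,-7,4,1,-9],[-7,-6,-6,4,1,-9],[-7,-7,-6,5,1,-9]]]
[[[-7,-7,-5,5,1,-9],[-7,-8,-5,5,1,-9],[-7,-8,-4,5,1,-9],[-7,-9,-4,5,1,-9],[-8,-10,-3,6,1,-9]]]
[[[-8,-10,-3,6,1,-8],[-9,-11,-3,6,1,-8],[-9,-11,-3,6,0,-8],[-10,-12,-3,6,0,-8],[-11,-12,-3,7,0,-8]]]
min z 0.17619027505484647 end [ 0.35217741 -0.40995375  0.17619028] [ 3.14159244  1.13446411 -2.79252529]
35 [ 0.44696096 -0.41689291  0.10815463] [-1.09  0.97  1.57  1.22  1.28  2.19]
[-1.22  0.86  1.56  1.09  1.41  2.27]
[[[-7,-12,-16,4,-2,-8],[-8,-12,-15,4,-2,-8],[-8,-11,-15,4,-2,-9],[-8,-10,-14,3,-2,-9],[-8,-10,-13,3,-1,-9]]]
[[[-8,-9,-13,3,-1,-9],[-8,-9,-12,3,-1,-9],[-7,-9,-11,3,-1,-9],[-7,-8,-10,3,0,-9],[-7,-8,-10,3,0,-9]]]
[[[-7,-8,-9,3,0,-9],[-7,-8,-8,3,1,-9],[-7,-8,-8,4,1,-9],[-7,-9,-7,4,1,-9],[-6,-9,-7,4,1,-9]]]
[[[-6,-9,-6,4,1,-9],[-7,-10,-5,4,1,-9],[-7,-10,-5,5,1,-8],[-7,-11,-5,5,1,-8],[-7,-11,-4,5,1,-8]]]
[[[-8,-12,-4,5,1,-8],[-8,-12,-4,6,1,-8],[-9,-13,-3,6,1,-7],[-10,-13,-3,6,1,-7],[-10,-14,-3,6,1,-7]]]
min z 0.17619026736532628 end [ 0.38014462 -0.4636782   0.17619027] [-3.14159038  1.13446427 -2.5307256 ]
```

```bash
python3 -m creep '[[[-7,-7,0,3,-1.3,-6.2],[-7,-7,0,3,-1.3,-6.2],[-7,-7,0,3,-1.2,-6.2],[-7,-6,0,3,-1.2,-6.2],[-7,-6,0,3,-1,-6.2]]]' -0.1
python3 -m creep '[[[-7,-6,0,3,-1,-6.2],[-7,-6,0,3,-0.7,-6.2],[-7,-6,0,3,-0.6,-6.2],[-7,-6,0,3,-0.5,-6.2],[-7,-6,0,3,-0.3,-6.2]]]'
python3 -m creep '[[[-7,-6,0,3,0,-6.2],[-7,-6,0,3,0,-6.2],[-7,-6,0,3,0,-6.2],[-7,-6,0,3,0.3,-6.2],[-7,-6,0,3,0.5,-6.2]]]'
python3 -m creep '[[[-7,-6,0,3,0.7,-6.2],[-7,-6,0,3,0.7,-6.2],[-7,-6,0,3,0.7,-6.2],[-7,-6,0,3,0.7,-6.2],[-7,-6,0,3.3,0.7,-6.2]]]'
python3 - <<'E'
from h import *; from k import *
o=robot.observe();p,R=grasp(np.array([.5702,-.3306,.038]),np.radians(20),np.radians(25),1)
z=R.apply([0,0,1]);print(o['qpos'].round(2),o['tool_pos']);q=iks(p-.09*z+[0,0,.1],R)[0];plan(o['qpos'],q,16)
E
```

```text
time: 11.92
tool_pos: [0.5335, -0.2392, 0.3845]
tool_rot: [3.084, 0.286, 0.955]
contact_force: [-0.1, -0.3, -0.4]
opening: 0.0504
time: 12.33
tool_pos: [0.4976, -0.2747, 0.3842]
tool_rot: [-3.023, 0.062, 0.427]
contact_force: [-1.1, -0.2, 0.4]
opening: 0.0502
time: 12.75
tool_pos: [0.4612, -0.3114, 0.3844]
tool_rot: [-2.75, 0.021, -0.124]
contact_force: [-1.0, 0.2, -0.6]
opening: 0.0505
time: 13.17
tool_pos: [0.424, -0.3489, 0.3848]
tool_rot: [-2.51, 0.17, -0.66]
contact_force: [-0.1, 0.7, -0.1]
opening: 0.0503
[-0.96  0.48  1.45  0.55  1.58  1.22] [ 0.42403908 -0.34887246  0.38476596]
[[[-3,-3,-10,3,1,-6],[-3,-3,-10,3,1,-6],[-3,-4,-9,3,1,-6],[-3,-4,-9,3,1,-6],[-3,-4,-9,4,1,-6]]]
[[[-4,-4,-9,4,1,-6],[-4,-4,-9,4,1,-6],[-4,-4,-8,4,1,-6],[-5,-4,-8,4,1,-5],[-5,-4,-8,4,1,-5]]]
[[[-5,-4,-8,4,1,-5],[-5,-4,-8,4,1,-5],[-6,-4,-8,5,1,-5],[-6,-4,-8,5,1,-5],[-7,-4,-8,5,1,-5]]]
[[[-7,-4,-8,5,1,-5]]]
min z 0.24619026005659755 end [ 0.35217743 -0.40995372  0.24619026] [-3.14159055  1.13446447 -2.79252492]
```

```bash
python3 -m creep '[[[-3,-3,-8,3,1,-6],[-3,-3,-8,3,1,-6],[-3,-4,-9,3,1,-6],[-3,-4,-9,3,1,-6],[-3,-4,-9,4,1,-6]]]'
python3 -m creep '[[[-4,-4,-9,4,1,-6],[-4,-4,-9,4,1,-6],[-4,-4,-8,4,1,-6],[-5,-4,-8,4,1,-5],[-5,-4,-8,4,1,-5]]]'
python3 -m creep '[[[-5,-4,-8,4,1,-5],[-5,-4,-8,4,1,-5],[-6,-4,-8,5,1,-5],[-6,-4,-8,5,1,-5],[-7,-4,-8,5,1,-5]]]'
python3 - <<'E'
from h import *; from k import *
o=robot.observe();p,R=grasp(np.array([.5702,-.3306,.038]),np.radians(20),np.radians(25),1)
z=R.apply([0,0,1]);print(o['qpos'].round(2),delta(o,p-.09*z+[0,0,.03],R),delta(o,p,R),z)
s=viewer.read_camera('side');t=viewer.read_camera('top')
c=np.zeros((400,800,3),np.uint8);c[:,:400]=crop(s,280,70,80,80,5);c[:,400:]=crop(t,335,165,80,80,5);cv2.imwrite('pics/g1.png',c)
E
```

```text
time: 13.58
tool_pos: [0.4064, -0.3754, 0.3431]
tool_rot: [-2.389, 0.438, -1.178]
contact_force: [0.9, -0.2, -0.1]
opening: 0.0501
time: 14.0
tool_pos: [0.3817, -0.4034, 0.2995]
tool_rot: [-2.422, 0.788, -1.703]
contact_force: [0.1, -0.1, 0.6]
opening: 0.0503
time: 14.42
tool_pos: [0.3489, -0.4318, 0.258]
tool_rot: [-2.889, 1.091, -2.55]
contact_force: [1.0, 0.8, -0.3]
opening: 0.0504
[-1.26  0.63  1.78  1.25  1.23  2.23] (array([  3.3,  21.9, -81.8]), array([ 6.8,  0.7, -0.9])) (array([  79.9,   49.8, -149.8]), array([ 6.8,  0.7, -0.9])) [ 0.85165074  0.30997552 -0.42261826]
```

View pics/g1.png

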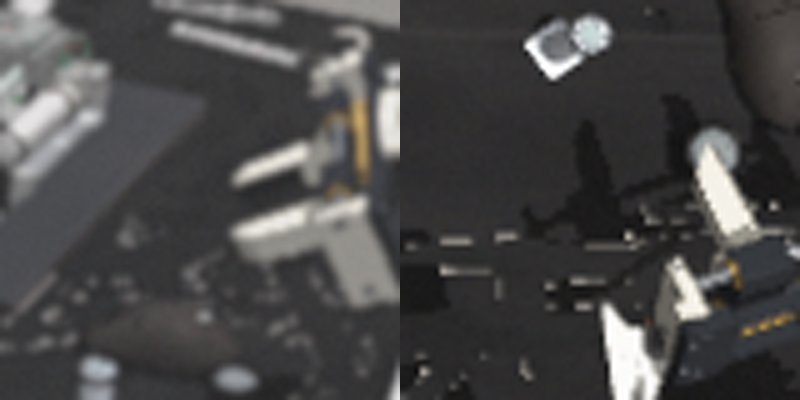

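```bash
python3 - <<'E'
from h import *
print(proj('top',[.5702,-.3306,.072]),proj('side',[.5702,-.3306,.072]),ray('top',(335+(192+.5)/5-.5,165+(35+.5)/5-.5),.072),ray('side',(280+98.5/5-.5,70+370/5-.5),.072))
t=viewer.read_camera('side');cv2.imwrite('pics/x.png',t)
E
```

```text
[[373.34640294 171.23514485]] [[299.68074911 143.60119759]] [ 0.56901931 -0.32950288  0.072     ] [ 0.57192383 -0.33042105  0.072     ]
```

```bash
python3 -m creep '[[[1,6,-28,3.5,0.4,-0.5],[1,6,-28,3.3,0.3,-0.4],[1,5,-28,0,0,0],[0,5,-26,0,0,0],[0,0,0,0,0,0]]]'
python3 - <<'E'
from h import *; from k import *
o=robot.observe();p,R=grasp(np.array([.5702,-.3306,.038]),np.radians(20),np.radians(25),1)
z=R.apply([0,0,1]);print(delta(o,p-.09*z,R),delta(o,p,R))
E
```

```text
time: 14.98
tool_pos: [0.3535, -0.4124, 0.1499]
tool_rot: [-3.058, 1.137, -2.703]
contact_force: [-0.3, 0.9, -0.2]
opening: 0.0505
(array([-1.3,  2.5, -3.7]), array([ 1.8,  0.9, -0.8])) (array([ 75.3,  30.4, -41.7]), array([ 1.8,  0.9, -0.8]))
```

```bash
python3 -m creep '[[[15,7,-11,1,0.5,-0.5],[20,8,-11,0.8,0.4,-0.3],[20,8,-10,0,0,0],[15,6,-8,0,0,0],[3,1,-1,0,0,0]]]'
python3 - <<'E'
from h import *; from k import *
o=robot.observe();p,R=grasp(np.array([.5702,-.3306,.038]),np.radians(20),np.radians(25),1)
print(delta(o,p,R),o['contact_force'])
E
```

```text
time: 15.4
tool_pos: [0.4311, -0.3864, 0.1142]
tool_rot: [-3.089, 1.141, -2.741]
contact_force: [-0.4, 0.8, 0.5]
opening: 0.0507
(array([-2.3,  4.3, -6.1]), array([ 1. ,  0.8, -0.2])) [-0.42396599  0.7883613   0.49079411]
```

```bash
python3 -m creep '[[[-2,4,-6,1,0.8,0],[0,1,-2,0,0,0],[0,0,-1,0,0,0]]]';  python3 -m creep '[[[0,0,-1,0,0,0],[0,0,-1,0,0,0],[0,0,-1,0,0,0],[0,0,0,0,0,0],[0,0,0,0,0,0]]]' 1 25
python3 - <<'E'
from h import *; from k import *
o=robot.observe();p,R=grasp(np.array([.5702,-.3306,.038]),np.radians(20),np.radians(25),1)
print(delta(o,p,R),o['contact_force'])
E
```

```text
time: 15.65
tool_pos: [0.4302, -0.3822, 0.1085]
tool_rot: [-3.121, 1.137, -2.766]
contact_force: [-0.4, -0.3, 0.2]
opening: 0.0504
time: 16.07
tool_pos: [0.4279, -0.3847, 0.1071]
tool_rot: [-3.114, 1.138, -2.763]
contact_force: [1.1, 0.3, -0.3]
opening: 0.0217
(array([0.9, 2.7, 1.1]), array([ 0.6,  0.4, -0.2])) [ 1.06435397  0.28696669 -0.34163251]
```

```bash
python3 -m creep '[[[0,0,20,0,0,0],[0,0,35,0,0,0],[0,0,38,0,0,0],[0,0,38,0,0,0],[0,0,30,0,0,0]]]' - 30
python3 - <<'E'
from h import *; from k import *
o=robot.observe();V3=np.array([.590-.0017,-.1038+.0006,.072])
p,R=place(V3+[0,0,.1],np.radians(25),1);q=iks(p,R)[0];print(o['qpos'].round(2),q.round(2),o['opening']);plan(o['qpos'],q,35)
E
```

```text
time: 16.48
tool_pos: [0.4254, -0.3831, 0.2653]
tool_rot: [3.128, 1.131, -2.804]
contact_force: [0.3, -0.6, -0.5]
opening: 0.0212
[-1.09  0.62  1.77  1.34  1.17  2.4 ] [-0.5   0.61  1.36  0.4   1.39 -0.56] 0.02121553769279826
[[[7,6,1,-5,-1,4],[6,6,1,-5,-1,4],[6,6,1,-5,-1,5],[6,6,1,-5,-2,5],[6,6,1,-5,-2,5]]]
[[[6,6,1,-5,-2,5],[6,6,1,-4,-2,5],[5,6,1,-4,-2,5],[5,6,1,-4,-2,5],[5,6,1,-4,-2,5]]]
[[[5,6,1,-4,-2,5],[5,6,1,-4,-2,5],[5,6,1,-4,-2,5],[5,6,1,-4,-2,5],[5,6,1,-4,-2,5]]]
[[[5,6,1,-3,-2,5],[4,6,1,-3,-2,5],[4,6,1,-3,-2,5],[4,6,1,-3,-2,5],[4,6,2,-3,-2,5]]]
[[[4,6,2,-3,-2,5],[4,6,2,-3,-2,6],[4,6,2,-3,-2,6],[4,6,2,-3,-2,6],[4,6,2,-2,-2,6]]]
[[[4,6,2,-2,-2,6],[4,6,2,-2,-2,6],[4,6,2,-2,-2,6],[4,6,2,-2,-2,6],[4,6,2,-2,-2,6]]]
[[[3,6,2,-2,-2,6],[3,6,2,-2,-2,6],[3,6,2,-2,-2,6],[3,6,3,-2,-2,6],[3,6,3,-2,-2,6]]]
min z 0.2653925707867928 end [ 0.58434541 -0.17324307  0.32244712] [-3.14159028 -0.43633159  1.51439405]
```

```bash
python3 -m creep '[[[7,6,4,-5,-1,4],[6,6,4,-5,-1,4],[6,6,4,-5,-1,5],[6,6,4,-5,-2,4.5],[6,6,4,-5,-2,4.5]]]'
python3 -m creep '[[[6,6,4,-5,-2,4.5],[6,6,4,-4,-2,5],[5,6,4,-4,-2,5],[5,6,4,-4,-2,5],[5,6,3,-4,-2,5]]]'
python3 -m creep '[[[5,6,1,-4,-2,5],[5,6,1,-4,-2,5],[5,6,1,-4,-2,5],[5,6,1,-4,-2,5],[5,6,1,-4,-2,5]]]'
python3 -m creep '[[[5,6,1,-3,-2,5],[4,6,1,-3,-2,5],[4,6,1,-3,-2,5],[4,6,1,-3,-2,5],[4,6,0,-3,-2,5]]]'
python3 - <<'E'
from h import *; from k import *
o=robot.observe();V3=np.array([.590-.0017,-.1038+.0006,.072])
p,R=place(V3+[0,0,.1],np.radians(25),1);q=iks(p,R)[0];print(o['qpos'].round(2),q.round(2),o['opening']);plan(o['qpos'],q,18)
E
```

```text
time: 16.9
tool_pos: [0.4558, -0.3539, 0.2949]
tool_rot: [-2.412, 0.86, -1.778]
contact_force: [0.0, -0.3, -0.9]
opening: 0.0208
time: 17.32
tool_pos: [0.4829, -0.3222, 0.3147]
tool_rot: [-2.218, 0.467, -1.204]
contact_force: [0.4, 0.4, -0.7]
opening: 0.0218
time: 17.73
tool_pos: [0.5079, -0.2909, 0.3195]
tool_rot: [-2.272, 0.067, -0.753]
contact_force: [0.4, 0.4, -1.4]
opening: 0.0213
time: 18.15
tool_pos: [0.529, -0.2595, 0.3229]
tool_rot: [-2.42, -0.224, -0.278]
contact_force: [0.1, 0.2, -0.3]
opening: 0.0214
[-0.75  0.57  1.5   0.75  1.35  0.74] [-0.5   0.61  1.36  0.4   1.39 -0.56] 0.02138682413990607
[[[3,5,0,-2,-2,4],[3,5,0,-2,-2,4],[3,5,0,-2,-2,5],[3,5,0,-2,-2,5],[3,5,0,-2,-2,5]]]
[[[3,5,0,-2,-2,5],[3,5,0,-2,-2,5],[3,5,0,-2,-2,5],[3,5,0,-2,-2,5],[3,5,0,-2,-2,5]]]
[[[3,5,0,-2,-2,5],[3,5,0,-1,-2,5],[3,5,0,-1,-2,5],[3,5,0,-1,-2,5],[3,5,0,-1,-2,5]]]
[[[3,5,0,-1,-2,5],[3,5,0,-1,-2,5],[3,5,0,-1,-1,5]]]
min z 0.32108095258485836 end [ 0.58434541 -0.17324307  0.32244712] [-3.14159028 -0.43633159  1.51439405]
```

```bash
python3 -m creep '[[[3,5,0,-2,-2,4.5],[3,5,0,-2,-2,4.5],[3,5,0,-2,-2,5],[3,5,0,-2,-2,5],[3,5,0,-2,-2,5]]]'
python3 -m creep '[[[3,5,0,-2,-2,5],[3,5,0,-2,-2,5],[3,5,0,-2,-2,5],[3,5,0,-2,-2,5],[3,5,0,-2,-2,5]]]'
python3 -m creep '[[[3,5,0,-2,-2,5],[3,5,0,-1,-2,5],[3,5,0,-1,-2,5],[3,5,0,-1,-2,5],[3,5,0,-1,-2,5]]]'
python3 -m creep '[[[3,5,0,-1,-2,5],[3,5,0,-1,-2,5],[3,5,0,-1,-1,5],[0,0,0,0,0,0]]]'
python3 - <<'E'
from h import *; from k import *
o=robot.observe();V3=np.array([.590-.0017,-.1038+.0006,.072])
p,R=place(V3,np.radians(25),1);print(delta(o,p,R),o['opening'])
t=viewer.read_camera('top');s=viewer.read_camera('side')
c=np.zeros((480,800,3),np.uint8);c[:,:400]=crop(s,200,90,100,120,4);c[:,400:]=crop(t,250,100,100,120,4);cv2.imwrite('pics/p1.png',c)
E
```

```text
time: 18.57
tool_pos: [0.5437, -0.233, 0.322]
tool_rot: [-2.604, -0.409, 0.224]
contact_force: [0.6, 0.5, -0.3]
opening: 0.0209
time: 18.98
tool_pos: [0.5583, -0.207, 0.3206]
tool_rot: [-2.874, -0.477, 0.801]
contact_force: [-0.2, 0.9, -0.5]
opening: 0.0212
time: 19.4
tool_pos: [0.5729, -0.1808, 0.3195]
tool_rot: [-3.11, -0.466, 1.369]
contact_force: [-0.6, 0.0, 0.0]
opening: 0.021
time: 19.73
tool_pos: [0.5816, -0.1643, 0.3185]
tool_rot: [3.071, -0.418, 1.692]
contact_force: [0.1, 0.7, -0.8]
opening: 0.0213
(array([  2.7,  -8.9, -96. ]), array([ 0.9,  3.7, -8.5])) 0.021265258007398744
```

View pics/p1.png

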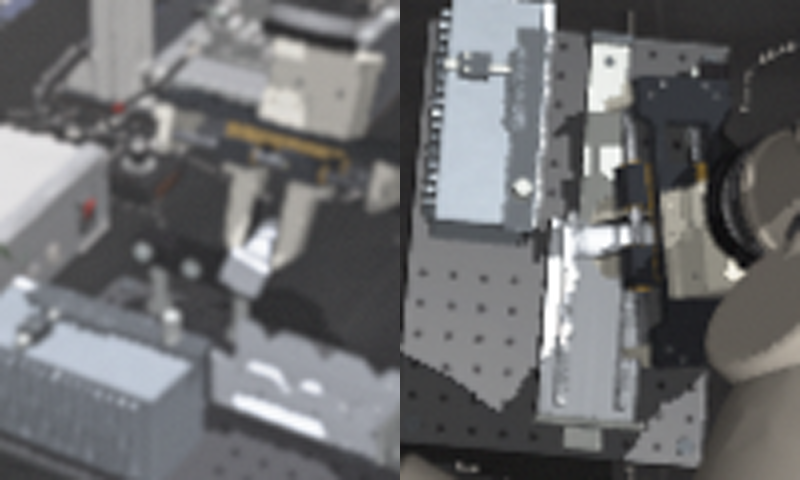

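```bash
python3 -m creep '[[[1,-4,0,0.5,2,-4.5],[1,-4,0,0.4,1.7,-4.5],[0,0,-10,0,0,0],[0,0,-25,0,0,0],[0,0,0,0,0,0]]]'
python3 - <<'E'
from h import *; from k import *
o=robot.observe();V3=np.array([.590-.0017,-.1038+.0006,.072])
p,R=place(V3+.001*YB,np.radians(25),1);print(delta(o,p,R),o['opening'])
E
```

```text
time: 20.25
tool_pos: [0.5821, -0.1751, 0.2819]
tool_rot: [-3.136, -0.437, 1.481]
contact_force: [-1.0, 0.4, -0.8]
opening: 0.021
(array([  2.3,   2.9, -59.5]), array([-0.1, -0.3,  1.8])) 0.021015825220108208
```

```bash
python3 -m creep '[[[2,3,-10,0,0,1.8],[0,0,-15,0,0,0],[0,0,-14,0,0,0],[0,0,0,0,0,0]]]'
python3 - <<'E'
from h import *; from k import *
o=robot.observe();V3=np.array([.590-.0017,-.1038+.0006,.072])
p,R=place(V3+.001*YB,np.radians(25),1);print(delta(o,p,R),o['opening'],o['contact_force'])
E
```

```text
time: 20.58
tool_pos: [0.5832, -0.1728, 0.2418]
tool_rot: [-3.136, -0.439, 1.514]
contact_force: [-0.7, 0.2, -1.1]
opening: 0.0209
(array([  1.2,   0.6, -19.3]), array([-0.2, -0.3, -0.1])) 0.020915778519406635 [-0.6811996   0.23789851 -1.11946998]
```

```bash
python3 -m creep '[[[1,1,-8,0,0,0],[0,0,-5,0,0,0],[0,0,0,0,0,0]]]';python3 -m creep '[[[0,0,-3,0,0,0],[0,0,0,0,0,0]]]'
python3 - <<'E'
from h import *; from k import *
o=robot.observe();V3=np.array([.590-.0017,-.1038+.0006,.072])
p,R=place(V3+.001*YB,np.radians(25),1);print(delta(o,p,R),o['opening'],o['contact_force'])
E
```

```text
time: 20.83
tool_pos: [0.5853, -0.1722, 0.2319]
tool_rot: [3.141, -0.44, 1.516]
contact_force: [-0.0, -0.5, -0.3]
opening: 0.0211
time: 21.0
tool_pos: [0.5861, -0.1724, 0.2316]
tool_rot: [3.135, -0.44, 1.518]
contact_force: [-0.2, -0.1, -0.6]
opening: 0.0213
(array([-1.7,  0.1, -9.1]), array([-0.2,  0.3, -0. ])) 0.02131437779334736 [-0.18243881 -0.11844518 -0.60181941]
```

```bash
python3 -m creep '[[[-1,0,-4,0,0.3,0],[-1,0,-3,0,0,0],[0,0,0,0,0,0]]]';python3 -m creep '[[[0,0,-2,0,0,0],[0,0,-1,0,0,0]]]';python3 -m creep '[[[0,0,-2,0,0,0],[0,0,-1,0,0,0]]]'
```

```text
time: 21.25
tool_pos: [0.5863, -0.1729, 0.2305]
tool_rot: [3.128, -0.439, 1.519]
contact_force: [0.0, -0.9, 0.0]
opening: 0.0212
time: 21.42
tool_pos: [0.5867, -0.1731, 0.2285]
tool_rot: [3.125, -0.438, 1.52]
contact_force: [1.1, 0.4, 4.4]
opening: 0.0212
time: 21.58
tool_pos: [0.5874, -0.1732, 0.2266]
tool_rot: [3.121, -0.438, 1.521]
contact_force: [0.9, 0.2, 4.7]
opening: 0.021
```

```bash
python3 -m creep '[[[2,0,-2,0,0.6,0],[1,0,-2,0,0.6,0]]]';python3 -m creep '[[[1,0,-2,0,0,0],[0,0,-2,0,0,0]]]';python3 -m creep '[[[0,0,-2,0,0,0],[0,0,-2,0,0,0]]]'
python3 - <<'E'
from h import *; from k import *
o=robot.observe();V3=np.array([.590-.0017,-.1038+.0006,.072])
p,R=place(V3+.001*YB,np.radians(25),1);print(delta(o,p,R),o['opening'],o['contact_force'])
t=viewer.read_camera('top');s=viewer.read_camera('side')
c=np.zeros((500,800,3),np.uint8);c[:,:400]=crop(s,220,120,67,84,6)[:500,:400];c[:,400:]=crop(t,270,120,67,84,6)[:500,:400];cv2.imwrite('pics/p2.png',c)
E
```

```text
time: 21.75
tool_pos: [0.5912, -0.1734, 0.2248]
tool_rot: [3.141, -0.438, 1.512]
contact_force: [-1.5, 0.5, 19.3]
opening: 0.0209
time: 21.92
tool_pos: [0.5934, -0.1736, 0.2249]
tool_rot: [3.135, -0.439, 1.515]
contact_force: [-2.1, -0.5, 14.9]
opening: 0.021
time: 22.08
tool_pos: [0.5943, -0.1738, 0.2249]
tool_rot: [3.129, -0.44, 1.518]
contact_force: [-1.2, 0.6, 14.7]
opening: 0.0211
(array([-9.9,  1.5, -2.4]), array([-0.2,  0.7,  0.1])) 0.021086629300651666 [-1.18034691  0.57446786 14.6772414 ]
```

View pics/p2.png

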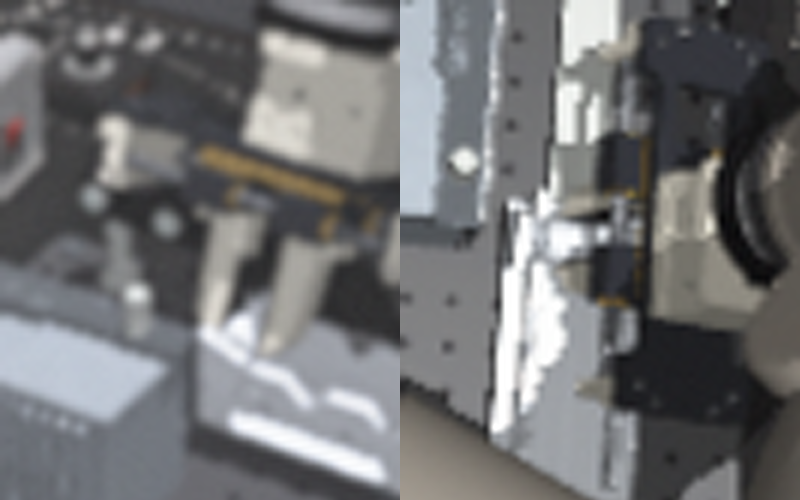

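```bash
python3 -m creep '[[[0,0,1,0,0.5,0],[0,0,0,0,0,0],[0,0,0,0,0,0]]]' 0.35
python3 -m creep '[[[0,0,0,0,0,0]]]'
```

```text
time: 22.43
tool_pos: [0.5941, -0.1738, 0.2259]
tool_rot: [3.138, -0.439, 1.514]
contact_force: [0.4, 0.7, -0.6]
opening: 0.0295
time: 22.52
tool_pos: [0.5939, -0.1738, 0.2253]
tool_rot: [3.14, -0.439, 1.514]
contact_force: [-0.2, -1.3, -0.6]
opening: 0.0294
```

```bash
python3 -m creep '[[[0,-4,9,0,0,0],[0,-8,17,0,0,0],[-1,-12,26,0,0,0],[-1,-14,30,0,0,0],[-10,-16,30,0,0,0]]]'
python3 -m creep '[[[-15,-35,10,0,0,0],[-15,-35,10,0,0,0],[-15,-35,0,0,0,0],[-15,-35,0,0,0,0],[0,0,0,0,0,0]]]'
python3 - <<'E'
from h import *
o=robot.observe();print(o['qpos'].round(2))
t=viewer.read_camera('top');s=viewer.read_camera('side');cv2.imwrite('pics/t5.png',t);cv2.imwrite('pics/s5.png',s)
c=np.zeros((500,800,3),np.uint8);c[:,:400]=crop(s,220,130,67,84,6)[:500,:400];c[:,400:]=crop(t,270,140,67,84,6)[:500,:400];cv2.imwrite('pics/p3.png',c)
E
```

```text
time: 22.93
tool_pos: [0.5801, -0.2259, 0.3324]
tool_rot: [-3.122, -0.447, 1.509]
contact_force: [-0.2, 0.0, 0.1]
opening: 0.0302
time: 23.35
tool_pos: [0.5159, -0.3735, 0.3643]
tool_rot: [-3.134, -0.437, 1.516]
contact_force: [-0.3, -0.4, 0.6]
opening: 0.0295
[-0.81  0.66  1.15  0.31  1.65 -0.78]
```

View pics/p3.png

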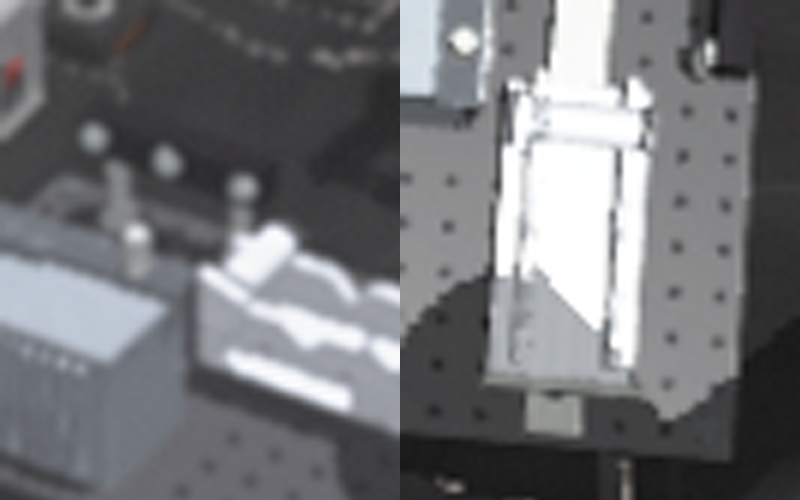

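```bash
python3 - <<'E'
from h import *
p=np.load('bench.npy');p[:2]+=[-.0017,.0006];c,s=np.cos(p[2]),np.sin(p[2])
B=lambda x,y,z:[p[0]+(c*x-s*y)/1e3,p[1]+(s*x+c*y)/1e3,z/1e3]
f=lambda P:((proj('top',P)-[270,140]+.5)*6-.5+[400,0]).round()
g=lambda P:((proj('side',P)-[220,130]+.5)*6-.5).round()
for d in(0,5,10):
    print(d,'barrel ends',[f(B(138+d,y,80)) for y in(36,-36)],'plate near top',[f(B(d,y,66)) for y in(42,-42)],'far',f(B(6+d,42,66)),'deck far',f(B(171+d,38,38)))
    print('  side barrel',[g(B(138+d,y,72)) for y in(36,-36)],'plate',g(B(d,-42,66)),'comb far',g(B(171+d,24,69)))
E
```

```text
0 barrel ends [array([[518., 133.]]), array([[658., 146.]])] plate near top [array([[484., 402.]]), array([[647., 416.]])] far [[485. 390.]] deck far [[510.  86.]]
  side barrel [array([[236., 314.]]), array([[306., 245.]])] plate [[545. 329.]] comb far [[193. 287.]]
5 barrel ends [array([[519., 124.]]), array([[659., 136.]])] plate near top [array([[485., 392.]]), array([[648., 406.]])] far [[486. 380.]] deck far [[511.  76.]]
  side barrel [array([[227., 311.]]), array([[297., 242.]])] plate [[536. 326.]] comb far [[185. 284.]]
10 barrel ends [array([[520., 114.]]), array([[659., 126.]])] plate near top [array([[485., 382.]]), array([[648., 396.]])] far [[486. 371.]] deck far [[511.  67.]]
  side barrel [array([[219., 308.]]), array([[289., 240.]])] plate [[527. 323.]] comb far [[177. 281.]]
```

```bash
python3 - <<'E'
from h import *
s=cv2.imread('pics/s5.png');t=cv2.imread('pics/t5.png')
g=lambda im:(255*(im/255.)**2.2).astype(np.uint8)
c=np.zeros((480,800,3),np.uint8);c[:,:400]=crop(g(s),247,158,40,48,10);c[:,400:]=crop(g(t),280,148,40,48,10);cv2.imwrite('pics/p4.png',c)
E
```

```text
(no output)
```

View pics/p4.png

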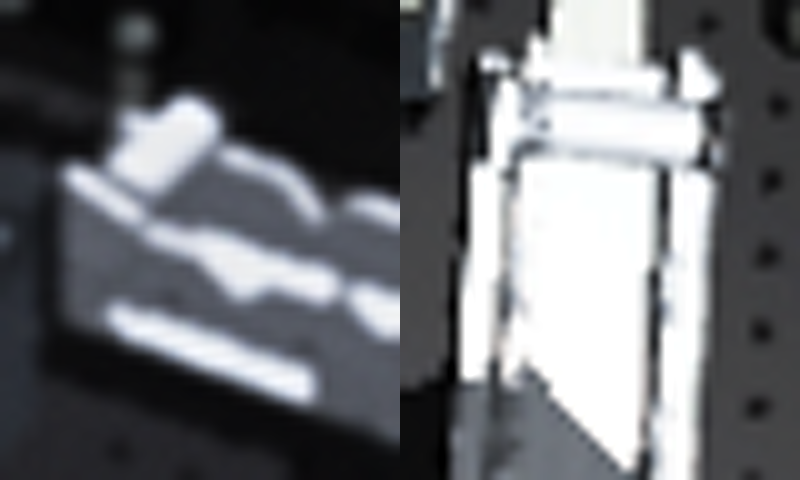

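```bash
python3 - <<'E'
from h import *
a=cv2.imread('pics/top0.png');b=cv2.imread('pics/t5.png')
T=a[160:184,164:190]
r=cv2.matchTemplate(b[130:215,130:230],T,cv2.TM_CCOEFF_NORMED);_,v,_,l=cv2.minMaxLoc(r);print(v,l[0]+130-164,l[1]+130-160)
a=cv2.imread('pics/side0.png');b=cv2.imread('pics/s5.png')
T=a[250:290,195:220];r=cv2.matchTemplate(b[200:340,150:280],T,cv2.TM_CCOEFF_NORMED);_,v,_,l=cv2.minMaxLoc(r);print(v,l[0]+150-195,l[1]+200-250)
E
python3 -m creep '[[[0,35,10,3,0,6],[0,35,10,3,0,6],[0,35,10,3,0,6],[0,35,5,3,0,6],[0,35,5,3,0,6]]]' 0.1
python3 -m creep '[[[0,40,0,3,0,6],[0,40,0,3,0,6],[0,40,0,3,0,6],[0,40,0,2,0,6],[0,40,0,2,0,6]]]'
python3 -m creep '[[[0,40,0,0,0,3],[0,40,0,0,0,0],[0,40,0,0,0,0],[0,40,0,0,0,0],[0,0,0,0,0,0]]]'
python3 - <<'E'
from h import *; from k import *
o=robot.observe();A=np.array([.5557,.2869,.05]);y=np.radians(150)
R=Ro.from_euler('xyz',[np.pi,0,y]);print(delta(o,A+[0,0,.159],R),o['qpos'].round(2))
E
```

```text
0.999835193157196 0 0
0.9993806481361389 0 0
time: 23.87
tool_pos: [0.5165, -0.1901, 0.403]
tool_rot: [3.078, -0.705, 2.097]
contact_force: [0.6, 1.3, -0.4]
opening: 0.0413
time: 24.28
tool_pos: [0.5144, 0.0186, 0.4049]
tool_rot: [2.822, -0.86, 2.837]
contact_force: [0.3, 0.1, 1.1]
opening: 0.0412
time: 24.7
tool_pos: [0.5088, 0.1926, 0.4049]
tool_rot: [2.816, -0.866, 2.92]
contact_force: [-0.8, 0.1, 0.2]
opening: 0.0411
(array([  46.9,   94.3, -195.9]), array([-34.2, -39.5,  -8. ])) [ 0.08  0.54  1.35  0.59  1.94 -1.1 ]
```

```bash
python3 -m creep '[[[0,0,0,-4.3,-5,-1],[0,0,0,-4.3,-5,-1],[0,5,0,-4.3,-5,-1],[5,15,0,-4.3,-5,-1],[10,20,0,-4.3,-5,-1]]]'
python3 -m creep '[[[10,20,-10,-4.3,-5,-1],[10,20,-20,-4.3,-5,-1],[10,15,-30,-4,-4.5,-1],[0,0,-30,0,0,0],[0,0,0,0,0,0]]]'
python3 - <<'E'
from h import *; from k import *
o=robot.observe();A=np.array([.5557,.2869,.05]);y=np.radians(150)
R=Ro.from_euler('xyz',[np.pi,0,y]);print(delta(o,A+[0,0,.159],R),o['qpos'].round(2))
E
```

```text
time: 25.12
tool_pos: [0.5194, 0.2399, 0.4032]
tool_rot: [3.078, -0.315, 2.687]
contact_force: [-0.3, -0.5, -0.2]
opening: 0.0416
time: 25.53
tool_pos: [0.5455, 0.3068, 0.3147]
tool_rot: [-3.135, 0.039, 2.635]
contact_force: [-1.2, -1.2, -0.8]
opening: 0.0416
(array([  10.2,  -19.9, -105.7]), array([ 1.4,  1.7, -0.9])) [ 0.4   0.6   1.36 -0.04  1.17 -0.65]
```

```bash
python3 -m creep '[[[10,-20,0,1.4,1.7,-1],[0,0,-20,0,0,0],[0,0,-15,0,0,0],[0,0,0,0,0,0]]]'
python3 - <<'E'
from h import *; from k import *
o=robot.observe();A=np.array([.5557,.2869,.05]);y=np.radians(150)
R=Ro.from_euler('xyz',[np.pi,0,y]);print(delta(o,A+[0,0,.159],R),o['contact_force'])
E
```

```text
time: 25.87
tool_pos: [0.553, 0.2897, 0.2818]
tool_rot: [3.142, -0.005, 2.623]
contact_force: [0.1, -0.0, -0.2]
opening: 0.041
(array([  2.7,  -2.8, -72.8]), array([-0.2, -0.3, -0.3])) [ 0.06169056 -0.048772   -0.15691031]
```

```bash
python3 -m creep '[[[3,-3,-20,0,0,0],[0,0,-25,0,0,0],[0,0,-20,0,0,0],[0,0,-8,0,0,0],[0,0,0,0,0,0]]]'
python3 -m creep '[[[0,0,0,0,0,0],[0,0,0,0,0,0],[0,0,0,0,0,0],[0,0,0,0,0,0],[0,0,0,0,0,0]]]' 1 25
python3 -m creep '[[[0,0,20,0,0,0],[0,0,35,0,0,0],[0,0,38,0,0,0],[0,0,38,0,0,0],[0,0,38,0,0,0]]]'
```

```text
time: 26.28
tool_pos: [0.5566, 0.2882, 0.2163]
tool_rot: [3.134, -0.002, 2.623]
contact_force: [-1.1, -0.3, -0.3]
opening: 0.0411
time: 26.7
tool_pos: [0.5577, 0.2892, 0.2231]
tool_rot: [3.128, 0.002, 2.624]
contact_force: [-0.4, 0.1, -0.7]
opening: 0.0211
time: 27.12
tool_pos: [0.5544, 0.2879, 0.3893]
tool_rot: [-3.139, -0.011, 2.624]
contact_force: [0.9, 0.4, -1.2]
opening: 0.0215
```

```bash
python3 -m creep '[[[0,-35,5,0,0,-6.5],[0,-38,0,0,0,-6.5],[0,-38,0,0,0,-6.5],[0,-38,0,0,0,-6.5],[0,-38,0,0,0,-6.5]]]'
python3 -m creep '[[[0,-38,0,0,0,-6.5],[0,-38,0,0,0,-6.5],[0,-38,0,0,0,-6.5],[0,-38,0,0,0,-6.5],[0,-38,0,0,0,-6.5]]]'
python3 -m creep '[[[2,-38,0,0,0,-6.5],[2,-38,0,0,0,-6.5],[2,-38,0,0,0,-6.5],[2,-38,0,0,0,-6.5],[2,-38,0,0,0,-6.5]]]'
python3 -m creep '[[[0,-25,-10,0,0,-6.5],[0,0,-20,0,0,-3],[0,0,0,0,0,0]]]'
python3 - <<'E'
from h import *; from k import *
o=robot.observe();y=o['tool_rot'][2]
R=Ro.from_euler('xyz',[np.pi,0,y]);print(delta(o,np.array([.57,-.33,.2231]),R),o['qpos'].round(2))
E
```

```text
time: 27.53
tool_pos: [0.5526, 0.1026, 0.4094]
tool_rot: [3.119, 0.001, 2.048]
contact_force: [0.3, 0.4, -1.5]
opening: 0.0215
time: 27.95
tool_pos: [0.5497, -0.0959, 0.4126]
tool_rot: [3.115, 0.002, 1.452]
contact_force: [0.6, -0.2, -0.8]
opening: 0.0212
time: 28.37
tool_pos: [0.5569, -0.2953, 0.4154]
tool_rot: [3.112, 0.002, 0.855]
contact_force: [1.9, -0.5, -0.6]
opening: 0.0214
time: 28.62
tool_pos: [0.5548, -0.3305, 0.3851]
tool_rot: [3.107, 0.003, 0.666]
contact_force: [-0.8, 1.3, -2.0]
opening: 0.0212
(array([  15.2,    0.5, -162. ]), array([ 1.6,  1.1, -0. ])) [-0.65  0.57  1.2  -0.01  1.33  0.25]
```

```bash
python3 -m creep '[[[8,0,-30,1.6,1.1,0],[7,0,-38,0,0,0],[0,0,-38,0,0,0],[0,0,-30,0,0,0],[0,0,-8,0,0,0]]]'
python3 -m creep '[[[0,0,-4,0,0,0],[0,0,0,0,0,0]]]'
python3 - <<'E'
from h import *; from k import *
o=robot.observe();y=o['tool_rot'][2]
R=Ro.from_euler('xyz',[np.pi,0,y]);print(delta(o,np.array([.57,-.33,.2231]),R),o['contact_force'])
E
```

```text
time: 29.03
tool_pos: [0.5707, -0.3296, 0.2455]
tool_rot: [3.13, -0.003, 0.676]
contact_force: [-1.4, 0.6, -1.0]
opening: 0.0212
time: 29.2
tool_pos: [0.571, -0.3283, 0.2411]
tool_rot: [3.133, -0.003, 0.68]
contact_force: [-0.6, 0.2, -0.8]
opening: 0.0213
(array([ -1. ,  -1.7, -18. ]), array([0.3, 0.4, 0. ])) [-0.58118313  0.19357052 -0.82431339]
```

```bash
python3 -m creep '[[[0,0,-6,0.3,0.4,0],[0,0,-4,0,0,0],[0,0,-2,0,0,0]]]'
python3 -m creep '[[[0,0,-3,0,0,0],[0,0,-1,0,0,0]]]'
python3 -m creep '[[[0,0,-3,0,0,0],[0,0,-1,0,0,0]]]'
python3 -m creep '[[[0,0,-2,0,0,0],[0,0,-1,0,0,0]]]'
python3 -m creep '[[[0,0,-2,0,0,0],[0,0,-1,0,0,0]]]'
```

```text
time: 29.45
tool_pos: [0.5727, -0.3286, 0.2348]
tool_rot: [3.133, -0.003, 0.682]
contact_force: [-0.0, -0.5, -0.6]
opening: 0.0216
time: 29.62
tool_pos: [0.5732, -0.329, 0.2327]
tool_rot: [3.13, -0.004, 0.682]
contact_force: [-0.0, 0.0, -0.3]
opening: 0.0215
time: 29.78
tool_pos: [0.5734, -0.3291, 0.2295]
tool_rot: [3.128, -0.004, 0.682]
contact_force: [0.3, 0.7, -1.7]
opening: 0.0215
time: 29.95
tool_pos: [0.5733, -0.3293, 0.2264]
tool_rot: [3.127, -0.004, 0.682]
contact_force: [0.8, -0.3, 0.1]
opening: 0.0216
time: 30.12
tool_pos: [0.5733, -0.3293, 0.2231]
tool_rot: [3.127, -0.004, 0.682]
contact_force: [0.3, -0.2, -1.5]
opening: 0.0215
```

```bash
python3 -m creep '[[[0,0,-2,0.3,0.4,0],[0,0,-1,0,0,0]]]'
python3 -m creep '[[[0,0,-2,0,0,0],[0,0,-1,0,0,0]]]'
python3 -m creep '[[[0,0,-2,0,0,0],[0,0,-1,0,0,0]]]'
```

```text
time: 30.28
tool_pos: [0.5738, -0.3295, 0.2213]
tool_rot: [3.134, -0.003, 0.682]
contact_force: [-2.3, 2.9, 10.9]
opening: 0.0214
time: 30.45
tool_pos: [0.5738, -0.3295, 0.2214]
tool_rot: [3.134, -0.003, 0.682]
contact_force: [-1.8, 0.4, 1.6]
opening: 0.0212
time: 30.62
tool_pos: [0.5739, -0.3294, 0.2214]
tool_rot: [3.133, -0.003, 0.683]
contact_force: [-2.5, 0.8, 2.0]
opening: 0.0211
```

```bash
python3 -m creep '[[[0,0,0,0,0,0],[0,0,0,0,0,0],[0,0,0,0,0,0],[0,0,0,0,0,0]]]' 0.1
python3 -m creep '[[[0,0,25,0,0,0],[0,0,38,0,0,0],[0,0,38,0,0,0],[0,0,38,0,0,0],[0,0,20,0,0,0]]]'
python3 - <<'E'
from h import *; from k import *
o=robot.observe();p,R=grasp(np.array([.5735,-.3294,.038]),np.radians(20),np.radians(25),1)
z=R.apply([0,0,1]);q=iks(p-.09*z+[0,0,.1],R)[0];print(o['qpos'].round(2),q.round(2),o['tool_pos']);plan(o['qpos'],q,23)
E
```

```text
time: 30.95
tool_pos: [0.5741, -0.3296, 0.2215]
tool_rot: [3.133, -0.003, 0.682]
contact_force: [-0.3, -1.5, 0.3]
opening: 0.0403
time: 31.37
tool_pos: [0.5719, -0.3281, 0.3767]
tool_rot: [-3.132, 0.001, 0.682]
contact_force: [-0.1, -1.2, 0.8]
opening: 0.0412
[-0.64  0.62  1.15  0.    1.39  0.25] [-1.24  0.64  1.82  1.27  1.25  2.3 ] [ 0.57194398 -0.32813196  0.37672529]
[[[-9,-5,-11,3,-1,-7],[-9,-4,-10,3,0,-7],[-9,-4,-10,3,0,-7],[-9,-4,-9,3,0,-7],[-9,-4,-9,4,0,-8]]]
[[[-9,-3,-8,4,0,-8],[-9,-3,-7,4,1,-8],[-9,-3,-7,4,1,-8],[-9,-3,-6,4,1,-8],[-9,-3,-6,4,1,-7]]]
[[[-9,-3,-5,4,1,-7],[-9,-3,-5,5,1,-7],[-9,-3,-5,5,1,-7],[-9,-3,-4,5,1,-7],[-9,-3,-4,5,1,-7]]]
[[[-9,-3,-4,5,1,-7],[-9,-3,-3,5,1,-7],[-9,-4,-3,6,1,-7],[-10,-4,-3,6,1,-7],[-10,-4,-3,6,1,-7]]]
[[[-10,-4,-3,6,1,-7],[-10,-4,-3,6,1,-6],[-10,-4,-2,6,1,-6]]]
min z 0.246190260005671 end [ 0.35547743 -0.40875372  0.24619026] [-3.14159055  1.13446448 -2.79252492]
```

```bash
python3 -m creep '[[[-8,-4,0,2.5,-0.7,-6.2],[-8,-4,0,2.5,-0.5,-6.2],[-8,-4,0,2.5,0,-6.2],[-8,-4,0,2.6,0,-6.2],[-8,-3,0,2.8,0,-6.2]]]' -0.1
python3 -m creep '[[[-8,-3,0,3,0,-6.2],[-8,-3,0,3,0.2,-6.2],[-8,-3,0,3,0.4,-6.2],[-8,-3,-2,3,0.5,-6.2],[-8,-3,-2,3.2,0.6,-6.2]]]'
python3 -m creep '[[[-8,-3,-5,3.3,0.7,-6],[-8,-3,-5,3.5,0.7,-6],[-8,-3,-5,3.6,0.8,-6],[-8,-3,-5,3.7,0.8,-6],[-8,-3,-5,3.8,0.8,-5.9]]]'
python3 -m creep '[[[-8,-3,-8,4,0.8,-5.8],[-8,-3,-8,4,0.8,-5.7],[-8,-3,-8,4.2,0.8,-5.6],[-8,-3,-8,4.2,0.8,-5.6],[-8,-3,-8,4.3,0.8,-5.5]]]'
python3 - <<'E'
from h import *; from k import *
o=robot.observe();p,R=grasp(np.array([.5735,-.3294,.038]),np.radians(20),np.radians(25),1)
z=R.apply([0,0,1]);print(delta(o,p-.09*z+[0,0,.06],R));q=iks(p-.09*z+[0,0,.06],R)[0];print(o['qpos'].round(2),q.round(2),o['tool_pos']);plan(o['qpos'],q,9)
E
```

```text
time: 31.78
tool_pos: [0.5331, -0.3462, 0.3856]
tool_rot: [-2.945, -0.112, 0.11]
contact_force: [0.1, -0.8, -0.4]
opening: 0.0502
time: 32.2
tool_pos: [0.4915, -0.3623, 0.3811]
tool_rot: [-2.687, -0.032, -0.474]
contact_force: [0.5, 0.9, -0.8]
opening: 0.0505
time: 32.62
tool_pos: [0.4497, -0.3786, 0.3551]
tool_rot: [-2.501, 0.23, -0.994]
contact_force: [0.4, 0.5, 0.1]
opening: 0.0505
time: 33.03
tool_pos: [0.4077, -0.3951, 0.3134]
tool_rot: [-2.447, 0.595, -1.48]
contact_force: [-0.1, -0.2, 0.2]
opening: 0.0506
(array([ -52.3,  -13.7, -107.2]), array([ 39.4,   6.2, -41.6]))
[-1.1   0.56  1.6   0.88  1.35  1.8 ] [-1.24  0.71  1.84  1.3   1.22  2.21] [ 0.40773543 -0.39508073  0.31338419]
[[[-5,-2,-13,4,1,-5],[-5,-2,-13,4,1,-5],[-5,-2,-12,4,1,-5],[-6,-2,-12,4,1,-5],[-6,-2,-12,4,1,-5]]]
[[[-6,-1,-12,4,1,-5],[-6,-1,-11,5,1,-5],[-7,-1,-11,5,1,-5],[-7,-1,-11,5,1,-5]]]
min z 0.20619027303029464 end [ 0.35547741 -0.40875375  0.20619027] [ 3.14159264  1.13446405 -2.79252513]
```

```bash
python3 -m creep '[[[-5,-2,-13,4,1,-5],[-5,-2,-13,4,1,-5],[-5,-2,-12,4,1,-5],[-6,-2,-12,4,1,-5],[-6,-2,-12,4,1,-5]]]'
python3 -m creep '[[[-6,-1,-12,4,1,-5],[-6,-1,-11,5,1,-5],[-7,-1,-11,5,1,-5],[-7,-1,-11,5,1,-4.5],[0,0,0,0,0,0]]]'
python3 - <<'E'
from h import *; from k import *
o=robot.observe();p,R=grasp(np.array([.5735,-.3294,.038]),np.radians(20),np.radians(25),1)
z=R.apply([0,0,1]);print(delta(o,p-.09*z,R),delta(o,p,R))
t=viewer.read_camera('top');s=viewer.read_camera('side')
a=cv2.imread('pics/x.png')
T=a[138:160,290:310];r=cv2.matchTemplate(s[110:190,260:340],T,cv2.TM_CCOEFF_NORMED);_,v,_,l=cv2.minMaxLoc(r);print('A vs B standing px',v,l[0]+260-290,l[1]+110-138)
print('expected',proj('side',[.5735,-.3294,.072])-proj('side',[.5702,-.3306,.072]))
E
```

```text
time: 33.45
tool_pos: [0.3787, -0.4069, 0.2487]
tool_rot: [-2.681, 0.929, -2.111]
contact_force: [0.0, 0.1, -0.0]
opening: 0.0506
time: 33.87
tool_pos: [0.3501, -0.4117, 0.1986]
tool_rot: [2.993, 1.059, -2.987]
contact_force: [-0.0, 1.2, -0.4]
opening: 0.0506
(array([  5.4,   2.9, -52.4]), array([-2.7, -5.1,  3.5])) (array([ 82. ,  30.8, -90.5]), array([-2.7, -5.1,  3.5]))
A vs B standing px 0.9803009033203125 -1 0
expected [[-1.02204695 -0.07745732]]
```

```bash
python3 -m creep '[[[2,1,-25,-1.4,-2.6,1.8],[3,2,-27,-1.3,-2.5,1.7],[0,0,0,0,0,0]]]'
python3 -m creep '[[[15,5,-7,0,0,0],[20,8,-10,0,0,0],[20,8,-10,0,0,0],[15,6,-8,0,0,0],[0,0,0,0,0,0]]]'
python3 - <<'E'
from h import *; from k import *
o=robot.observe();p,R=grasp(np.array([.5735,-.3294,.038]),np.radians(20),np.radians(25),1)
print(delta(o,p,R),o['contact_force'])
E
```

```text
time: 34.22
tool_pos: [0.3581, -0.4105, 0.1509]
tool_rot: [-3.069, 1.136, -2.713]
contact_force: [-1.5, 1.7, -0.6]
opening: 0.0502
time: 34.63
tool_pos: [0.433, -0.3853, 0.1218]
tool_rot: [-3.04, 1.134, -2.683]
contact_force: [0.4, -0.2, 0.2]
opening: 0.0507
(array([ -0.9,   4.5, -13.7]), array([ 2.3,  0.9, -1. ])) [ 0.44705368 -0.16957874  0.20661625]
```

```bash
python3 -m creep '[[[-1,4,-7,1.2,0.5,-0.5],[0,1,-6,1,0.4,-0.5],[0,0,-3,0,0,0]]]'
python3 - <<'E'
from h import *; from k import *
o=robot.observe();p,R=grasp(np.array([.5735,-.3294,.038]),np.radians(20),np.radians(25),1)
print(delta(o,p,R),o['contact_force'])
E
```

```text
time: 34.88
tool_pos: [0.4331, -0.3806, 0.1094]
tool_rot: [-3.13, 1.135, -2.779]
contact_force: [-0.4, 0.7, 0.2]
opening: 0.0501
(array([-1. , -0.3, -1.2]), array([ 0.3,  0.1, -0.1])) [-0.37621657  0.71972845  0.23594955]
```

```bash
python3 -m creep '[[[0,0,-1,0,0,0],[0,0,-1,0,0,0],[0,0,-1,0,0,0],[0,0,0,0,0,0],[0,0,0,0,0,0]]]' 1 30
python3 -c "
from h import *; from k import *
o=robot.observe();p,R=grasp(np.array([.5735,-.3294,.038]),np.radians(20),np.radians(25),1)
print(delta(o,p,R),o['contact_force'])"
python3 -m creep '[[[0,0,20,0,0,0],[0,0,35,0,0,0],[0,0,38,0,0,0],[0,0,38,0,0,0],[0,0,35,0,0,0]]]'
python3 - <<'E'
from h import *; from k import *
o=robot.observe();V1=np.array([.494-.0017+.008,-.0984+.0006,.072])
p,R=place(V1+[0,0,.1],np.radians(25),1);q=iks(p,R)[0];print(o['qpos'].round(2),q.round(2),o['opening']);plan(o['qpos'],q,35)
E
```

```text
time: 35.3
tool_pos: [0.4311, -0.3825, 0.1068]
tool_rot: [-3.129, 1.135, -2.783]
contact_force: [0.4, -0.4, 1.3]
opening: 0.0218
(array([1.1, 1.7, 1.4]), array([0.3, 0.1, 0.1])) [ 0.40861297 -0.35252463  1.30417443]
time: 35.72
tool_pos: [0.4283, -0.3808, 0.2691]
tool_rot: [3.11, 1.126, -2.825]
contact_force: [0.7, -0.1, -1.2]
opening: 0.021
[-1.09  0.61  1.77  1.34  1.17  2.42] [-0.57  0.47  1.61  0.39  1.31 -0.67] 0.02101069084824786
[[[4,7,1,-5,-1,4],[4,7,1,-5,-1,4],[4,7,1,-5,-1,4],[4,7,1,-5,-1,5],[4,7,1,-5,-1,5]]]
[[[3,7,1,-5,-2,5],[3,7,1,-5,-2,5],[3,7,1,-4,-2,5],[3,7,1,-4,-2,5],[3,7,1,-4,-2,5]]]
[[[3,7,1,-4,-2,5],[2,7,1,-4,-2,5],[2,7,1,-4,-2,5],[2,7,1,-4,-2,5],[2,6,1,-4,-2,5]]]
[[[2,6,1,-4,-2,5],[2,6,1,-3,-2,5],[2,6,1,-3,-2,5],[2,6,1,-3,-2,5],[1,6,1,-3,-2,6]]]
[[[1,6,1,-3,-2,6],[1,6,2,-3,-2,6],[1,6,2,-3,-2,6],[1,6,2,-3,-2,6],[1,5,2,-2,-2,6]]]
[[[1,5,2,-2,-2,6],[1,5,2,-2,-2,6],[1,5,2,-2,-2,6],[1,5,2,-2,-2,6],[1,5,2,-2,-2,6]]]
[[[1,5,2,-2,-2,6],[1,5,2,-2,-2,6],[1,5,2,-2,-2,6],[1,5,2,-2,-2,6],[1,5,2,-1,-2,6]]]
min z 0.26922289384576353 end [ 0.49634542 -0.16784307  0.32244713] [-3.14158988 -0.43633154  1.51439394]
```

```bash
python3 -m creep '[[[4,7,4,-5,-1,4],[4,7,4,-5,-1,4],[4,7,4,-5,-1,4],[4,7,4,-5,-1,4.5],[4,7,4,-5,-1,4.5]]]'
python3 -m creep '[[[3,7,4,-5,-2,4.5],[3,7,4,-5,-2,4.5],[3,7,4,-4,-2,5],[3,7,4,-4,-2,5],[3,7,3,-4,-2,5]]]'
python3 -m creep '[[[3,7,1,-4,-2,5],[2,7,1,-4,-2,5],[2,7,1,-4,-2,5],[2,7,1,-4,-2,5],[2,6,1,-4,-2,5]]]'
python3 -m creep '[[[2,6,1,-4,-2,5],[2,6,1,-3,-2,5.5],[2,6,1,-3,-2,5.5],[2,6,0,-3,-2,5.5],[1,6,0,-3,-2,5.5]]]'
python3 - <<'E'
from h import *; from k import *
o=robot.observe();V1=np.array([.494-.0017+.009,-.0984+.0006,.072])
p,R=place(V1+[0,0,.1],np.radians(25),1);q=iks(p,R)[0];print(o['qpos'].round(2),q.round(2),o['opening']);plan(o['qpos'],q,17)
E
```

```text
time: 36.13
tool_pos: [0.4474, -0.3467, 0.2995]
tool_rot: [-2.459, 0.845, -1.833]
contact_force: [-0.7, 0.2, -0.9]
opening: 0.0214
time: 36.55
tool_pos: [0.462, -0.3097, 0.3196]
tool_rot: [-2.242, 0.443, -1.26]
contact_force: [-0.4, -0.3, -1.4]
opening: 0.021
time: 36.97
tool_pos: [0.4723, -0.2739, 0.3246]
tool_rot: [-2.275, 0.04, -0.802]
contact_force: [-0.4, 0.5, 0.3]
opening: 0.0215
time: 37.38
tool_pos: [0.4804, -0.2423, 0.3274]
tool_rot: [-2.428, -0.268, -0.285]
contact_force: [0.1, 0.3, -0.6]
opening: 0.0212
[-0.79  0.48  1.65  0.77  1.3   0.64] [-0.57  0.47  1.61  0.39  1.31 -0.66] 0.021165524535311887
[[[1,5,-1,-2,-2,5],[1,5,-1,-2,-2,5],[1,5,-1,-2,-2,5],[1,5,-1,-2,-2,5],[1,5,0,-2,-2,5]]]
[[[1,5,0,-2,-2,5],[1,4,0,-2,-2,5],[1,4,0,-2,-2,5],[1,4,0,-2,-2,5],[1,4,0,-2,-2,5]]]
[[[1,4,0,-2,-2,5],[1,4,0,-2,-2,5],[1,4,0,-1,-2,5],[1,4,0,-1,-2,5],[1,4,0,-1,-2,5]]]
[[[1,4,0,-1,-1,5],[1,4,0,-1,-1,5]]]
min z 0.3223205210048066 end [ 0.49734542 -0.16784307  0.32244713] [-3.14158988 -0.43633154  1.51439394]
```

```bash
python3 -m creep '[[[1,5,-1,-2,-2,5],[1,5,-1,-2,-2,5],[1,5,-1,-2,-2,5],[1,5,-1,-2,-2,5],[1,5,0,-2,-2,5]]]'
python3 -m creep '[[[1,5,0,-2,-2,5],[1,4,0,-2,-2,5],[1,4,0,-2,-2,5],[1,4,0,-2,-2,5],[1,4,0,-2,-2,5]]]'
python3 -m creep '[[[1,4,0,-2,-2,5],[1,4,0,-2,-2,5],[1,4,0,-1,-2,4.5],[1,4,0,-1,-1.5,3],[0,0,0,0,0,0]]]'
python3 - <<'E'
from h import *; from k import *
o=robot.observe();V1=np.array([.494-.0017+.009,-.0984+.0006,.072])
p,R=place(V1,np.radians(25),1);print(delta(o,p,R),o['opening'])
E
```

```text
time: 37.8
tool_pos: [0.4844, -0.2158, 0.3228]
tool_rot: [-2.618, -0.451, 0.245]
contact_force: [-1.2, 0.7, -1.7]
opening: 0.0212
time: 38.22
tool_pos: [0.4883, -0.1938, 0.322]
tool_rot: [-2.896, -0.512, 0.836]
contact_force: [0.5, 0.0, -1.6]
opening: 0.0213
time: 38.63
tool_pos: [0.4914, -0.1764, 0.3215]
tool_rot: [-3.094, -0.484, 1.257]
contact_force: [-0.4, -0.3, -1.7]
opening: 0.0214
(array([  5.9,   8.5, -99. ]), array([-3.2, -1.9, 13.5])) 0.02142527918921439
```

```bash
python3 -m creep '[[[3,4,0,-1.6,-1,6],[3,4,0,-1.6,-0.9,6],[0,0,-15,0,0,1.5],[0,0,-20,0,0,0],[0,0,0,0,0,0]]]'
python3 - <<'E'
from h import *; from k import *
o=robot.observe();V1=np.array([.494-.0017+.009,-.0984+.0006,.072])
p,R=place(V1,np.radians(25),1);print(delta(o,p,R),o['opening'])
E
```

```text
time: 39.05
tool_pos: [0.4968, -0.1688, 0.2864]
tool_rot: [-3.141, -0.434, 1.516]
contact_force: [-1.2, 0.4, -1.5]
opening: 0.0213
(array([  0.5,   0.9, -63.9]), array([ 0.1, -0. , -0.1])) 0.021337973217686435
```

```bash
python3 -m creep '[[[0,1,-15,0,0,0],[0,0,-20,0,0,0],[0,0,-12,0,0,0],[0,0,0,0,0,0]]]'
python3 - <<'E'
from h import *; from k import *
o=robot.observe();V1=np.array([.494-.0017+.009,-.0984+.0006,.072])
p,R=place(V1,np.radians(25),1);print(delta(o,p,R),o['opening'])
E
```

```text
time: 39.38
tool_pos: [0.4968, -0.1688, 0.2399]
tool_rot: [-3.139, -0.435, 1.508]
contact_force: [-0.2, -0.1, -1.0]
opening: 0.0209
(array([  0.5,   1. , -17.4]), array([ 0.1, -0.1,  0.3])) 0.02089513505662203
```

```bash
python3 -m creep '[[[0,1,-7,0,0,0],[0,0,-4,0,0,0]]]';python3 -m creep '[[[0,0,-3,0,0,0],[0,0,-1,0,0,0]]]';python3 -m creep '[[[0,0,-2,0,0,0],[0,0,-1,0,0,0]]]';python3 -m creep '[[[0,0,-2,0,0,0],[0,0,-1,0,0,0]]]'
```

```text
time: 39.55
tool_pos: [0.4972, -0.1684, 0.2298]
tool_rot: [-3.14, -0.435, 1.506]
contact_force: [0.2, 0.2, -0.5]
opening: 0.0214
time: 39.72
tool_pos: [0.498, -0.1687, 0.2269]
tool_rot: [3.14, -0.435, 1.506]
contact_force: [-0.6, 0.6, -0.6]
opening: 0.0209
time: 39.88
tool_pos: [0.4986, -0.1689, 0.226]
tool_rot: [3.136, -0.435, 1.507]
contact_force: [-1.3, 1.0, 6.8]
opening: 0.0216
time: 40.05
tool_pos: [0.4992, -0.1691, 0.226]
tool_rot: [3.132, -0.436, 1.509]
contact_force: [-2.5, -0.0, 3.4]
opening: 0.021
```

```bash
python3 -m creep '[[[0,0,-2,0,0.5,0],[0,0,-2,0,0,0]]]';python3 -m creep '[[[0,0,-2,0,0,0],[0,0,-2,0,0,0]]]'
python3 -m creep '[[[0,0,1,0,0.5,0],[0,0,0,0,0,0],[0,0,0,0,0,0],[0,0,0,0,0,0]]]' 0.35
```

```text
time: 40.22
tool_pos: [0.5003, -0.1692, 0.2257]
tool_rot: [3.135, -0.436, 1.507]
contact_force: [-2.0, -0.6, 15.1]
opening: 0.0211
time: 40.38
tool_pos: [0.5012, -0.1693, 0.2258]
tool_rot: [3.13, -0.436, 1.509]
contact_force: [-1.9, -0.8, 12.8]
opening: 0.0218
time: 40.72
tool_pos: [0.5015, -0.1695, 0.2286]
tool_rot: [3.136, -0.434, 1.506]
contact_force: [0.0, 0.2, 0.1]
opening: 0.03
```

```bash
python3 -m creep '[[[0,-4,9,0,0,0],[0,-8,17,0,0,0],[-1,-12,26,0,0,0],[-1,-14,30,0,0,0],[-10,-16,30,0,0,0]]]'
python3 -m creep '[[[0,-35,10,0,0,0],[0,-35,10,0,0,0],[0,-35,0,0,0,0],[0,-35,0,0,0,0],[0,-20,0,0,0,0]]]'
python3 - <<'E'
from h import *
o=robot.observe();print(o['qpos'].round(2))
t=viewer.read_camera('top');s=viewer.read_camera('side');cv2.imwrite('pics/t6.png',t);cv2.imwrite('pics/s6.png',s)
g=lambda im:(255*(im/255.)**2).astype(np.uint8)
c=np.zeros((560,800,3),np.uint8);c[:,:400]=crop(g(s),245,150,57,80,7)[:560,:400-1+1] if 0 else np.pad(crop(g(s),245,150,57,80,7),((0,0),(0,1),(0,0)));c[:,400:]=np.pad(crop(g(t),275,140,57,80,7),((0,0),(0,1),(0,0)));cv2.imwrite('pics/p5.png',c)
E
```

```text
time: 41.13
tool_pos: [0.4878, -0.2223, 0.3393]
tool_rot: [-3.131, -0.442, 1.504]
contact_force: [0.1, -0.8, -0.2]
opening: 0.0298
time: 41.55
tool_pos: [0.4852, -0.3881, 0.3729]
tool_rot: [-3.141, -0.432, 1.511]
contact_force: [-0.2, -0.1, -0.2]
opening: 0.0301
[-0.86  0.62  1.19  0.3   1.65 -0.83]
```

View pics/p5.png

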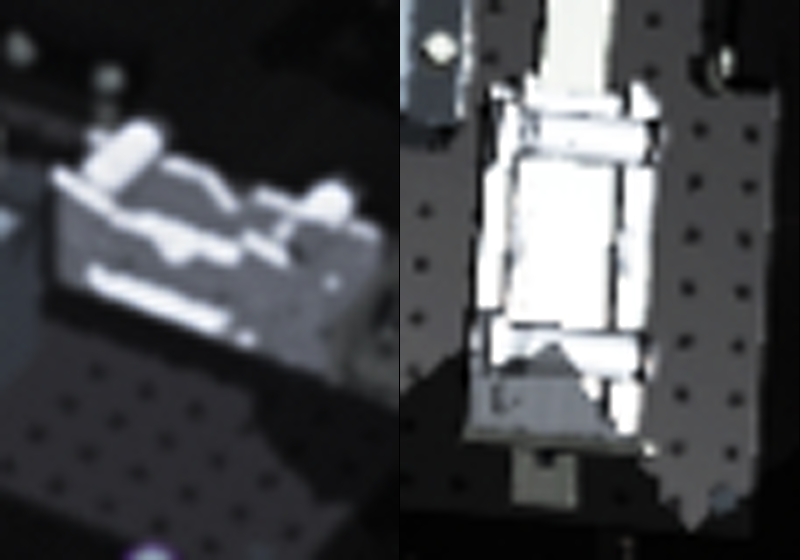

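```bash
python3 - <<'E'
from h import *; from k import *
o=robot.observe();R=Ro.from_euler('xyz',[np.pi,0,1.5144])
print(delta(o,np.array([.405,-.0932,.33]),R),iks(np.array([.405,-.0932,.224]),R))
E
```

```text
(array([-80.1, 295.1, -41.9]), array([-24.7,   1.4,   0.3])) (array([-4.11471865e-01,  4.13008851e-01,  2.03954431e+00, -4.76081927e-06,
        6.89041333e-01, -3.55070009e-01]), np.float64(0.4090413328016249))
```

```bash
python3 -m creep '[[[-10,30,0,-5,0.3,0],[-10,33,0,-5,0.3,0],[-10,35,0,-5,0.3,0],[-10,38,0,-5,0.3,0],[-10,38,0,-4.7,0.2,0]]]' 1 20
python3 -m creep '[[[-10,38,0,0,0,0],[-10,35,-5,0,0,0],[-10,35,-15,0,0,0],[0,12,-15,0,0,0],[0,0,0,0,0,0]]]'
python3 - <<'E'
from h import *; from k import *
o=robot.observe();R=Ro.from_euler('xyz',[np.pi,0,1.5144])
print(delta(o,np.array([.405,-.0932,.224]),R),o['opening'])
E
```

```text
time: 42.07
tool_pos: [0.4312, -0.216, 0.3669]
tool_rot: [3.139, 0.011, 1.498]
contact_force: [0.6, 1.0, 0.8]
opening: 0.0023
time: 42.48
tool_pos: [0.3926, -0.0809, 0.3334]
tool_rot: [3.137, 0.014, 1.505]
contact_force: [-1.1, 0.2, -0.2]
opening: 0.0003
(array([  12.4,  -12.3, -109.4]), array([0.8, 0.2, 0.5])) 0.00034668529684195304
```

```bash
python3 -m creep '[[[4,-12,-10,0.8,0.2,0.5],[0,0,-30,0,0,0],[0,0,-30,0,0,0],[0,0,-25,0,0,0],[0,0,-10,0,0,0]]]'
python3 -m creep '[[[0,0,0,0,0,0],[0,0,0,0,0,0]]]'
python3 - <<'E'
from h import *; from k import *
o=robot.observe();R=Ro.from_euler('xyz',[np.pi,0,1.5144])
print(delta(o,np.array([.405,-.0932,.224]),R),o['contact_force'])
d=o['tool_pos'][:2]-[.4504,-.0955];print('bench xy',d@XB[:2],d@YB[:2])
E
```

```text
time: 42.9
tool_pos: [0.3978, -0.0929, 0.231]
tool_rot: [3.129, 0.005, 1.52]
contact_force: [-0.3, -0.0, 0.0]
opening: 0.0003
time: 43.07
tool_pos: [0.3976, -0.0936, 0.2299]
tool_rot: [3.134, 0.003, 1.52]
contact_force: [-0.2, -0.4, 0.5]
opening: 0.0005
(array([ 7.4,  0.4, -5.9]), array([ 0.2,  0.4, -0.3])) [-0.2294278  -0.39602233  0.49999355]
bench xy -0.05277692854786844 -0.0011215303782855324
```

```bash
cat > st.py <<'E'
from h import *; from k import *
o=robot.observe();d=o['tool_pos'][:2]-[.4504,-.0955];print('bench xy mm',(d@XB[:2]*1e3).round(1),(d@YB[:2]*1e3).round(1),'z',o['tool_pos'][2].round(4),'F',o['contact_force'].round(1),'rot',delta(o,o['tool_pos'],Ro.from_euler('xyz',[np.pi,0,1.5144]))[1])
E
python3 -m creep '[[[6,0.3,-4,0.2,0.4,-0.3],[6,-0.3,0,0,0,0],[6,-0.3,0,0,0,0],[6,-0.3,0,0,0,0]]]'; python3 st.py
python3 -m creep '[[[6,-0.3,0,0,0,0],[6,-0.3,0,0,0,0],[6,-0.3,0,0,0,0]]]';python3 st.py
```

```text
time: 43.4
tool_pos: [0.4245, -0.0954, 0.229]
tool_rot: [3.137, 0.002, 1.512]
contact_force: [1.2, 0.5, -0.6]
opening: 0.0004
bench xy mm -25.9 -1.4 z 0.229 F [ 1.2  0.5 -0.6] rot [0.1 0.3 0.1]
time: 43.65
tool_pos: [0.4455, -0.0966, 0.2303]
tool_rot: [3.133, 0.003, 1.513]
contact_force: [0.1, -0.4, -0.8]
opening: 0.0002
bench xy mm -4.9 -1.3 z 0.2303 F [ 0.1 -0.4 -0.8] rot [0.2 0.5 0.1]
```

```bash
python3 -m creep '[[[5,0.5,-3,0,0.3,0],[5,-0.2,0,0,0,0]]]';python3 st.py
python3 -m creep '[[[5,0,-1,0,0.2,0],[5,-0.2,0,0,0,0]]]';python3 st.py
python3 -m creep '[[[6,0,-1,0,0.2,0],[6,-0.2,-1,0,0,0]]]';python3 st.py
```

```text
time: 43.82
tool_pos: [0.4564, -0.0961, 0.2272]
tool_rot: [3.14, 0.003, 1.513]
contact_force: [-1.6, 0.5, -1.2]
opening: 0.0003
bench xy mm 6.1 -0.2 z 0.2272 F [-1.6  0.5 -1.2] rot [0.2 0.1 0.1]
time: 43.98
tool_pos: [0.467, -0.096, 0.2255]
tool_rot: [-3.137, 0.003, 1.514]
contact_force: [-0.8, -0.3, 0.5]
opening: 0.0004
bench xy mm 16.6 0.4 z 0.2255 F [-0.8 -0.3  0.5] rot [ 0.1 -0.3  0. ]
time: 44.15
tool_pos: [0.4798, -0.0961, 0.2232]
tool_rot: [-3.132, 0.003, 1.514]
contact_force: [-2.0, 0.1, 0.8]
opening: 0.0003
bench xy mm 29.4 1.0 z 0.2232 F [-2.   0.1  0.8] rot [ 0.1 -0.6  0. ]
```

```bash
python3 -m creep '[[[10,-0.7,0,0,0,0],[10,-0.7,0,0,0,0],[10,-0.7,0,0,0,0],[10,-0.7,0,0,0,0]]]';python3 st.py
python3 -m creep '[[[10,-0.7,0,0,0,0],[10,-0.7,0,0,0,0],[10,-0.7,0,0,0,0]]]';python3 st.py
```

```text
time: 44.48
tool_pos: [0.5217, -0.0986, 0.2222]
tool_rot: [-3.128, 0.002, 1.514]
contact_force: [-1.7, 0.2, 0.2]
opening: 0.0008
bench xy mm 71.4 0.9 z 0.2222 F [-1.7  0.2  0.2] rot [ 0.  -0.8  0. ]
time: 44.73
tool_pos: [0.5539, -0.1006, 0.2216]
tool_rot: [-3.126, 0.001, 1.514]
contact_force: [-1.7, 0.8, 0.8]
opening: 0.0003
bench xy mm 103.6 0.7 z 0.2216 F [-1.7  0.8  0.8] rot [ 0.  -0.9  0. ]
```

```bash
python3 -m creep '[[[8,-0.6,1,0,-0.5,0],[8,-0.6,1,0,-0.4,0],[5,-0.4,0,0,0,0]]]';python3 st.py
python3 -m creep '[[[4,-0.3,0,0,0,0],[4,-0.3,0,0,0,0]]]';python3 st.py
python3 -m creep '[[[4,-0.3,0,0,0,0],[4,-0.3,0,0,0,0]]]';python3 st.py
```

```text
time: 44.98
tool_pos: [0.5775, -0.1022, 0.2229]
tool_rot: [3.141, -0.0, 1.514]
contact_force: [-1.9, 0.4, 0.7]
opening: 0.0005
bench xy mm 127.3 0.5 z 0.2229 F [-1.9  0.4  0.7] rot [-0.   0.1  0. ]
time: 45.15
tool_pos: [0.585, -0.1026, 0.2224]
tool_rot: [-3.136, -0.001, 1.514]
contact_force: [-19.3, 1.5, 6.8]
opening: 0.0008
bench xy mm 134.8 0.5 z 0.2224 F [-19.3   1.5   6.8] rot [-0.1 -0.3  0. ]
time: 45.32
tool_pos: [0.5881, -0.1025, 0.2207]
tool_rot: [-3.115, -0.004, 1.515]
contact_force: [-15.1, 0.8, 6.8]
opening: 0.0005
bench xy mm 137.9 0.8 z 0.2207 F [-15.1   0.8   6.8] rot [-0.3 -1.5 -0. ]
```

```bash
python3 -m creep '[[[-8,0.5,0,0,-0.7,0],[-12,0.7,0,0,-0.7,0],[-12,0.7,0,0,0,0],[0,0,20,0,0,0],[0,0,38,0,0,0]]]'
python3 -m creep '[[[0,0,38,0,0,0],[0,0,20,0,0,0],[20,18,0,0,0,0],[25,22,0,0,0,0],[20,20,0,0,0,0]]]' 0.1
python3 -m creep '[[[5,5,0,0,0,0],[0,0,0,0,0,0]]]'
python3 - <<'E'
from h import *; from k import *
o=robot.observe();R=Ro.from_euler('xyz',[np.pi,0,1.5144])
print(delta(o,np.array([.6292,-.0355,.289]),R),o['opening'])
t=viewer.read_camera('top');s=viewer.read_camera('side');cv2.imwrite('pics/t7.png',t);cv2.imwrite('pics/s7.png',s)
E
```

```text
time: 45.73
tool_pos: [0.553, -0.1001, 0.2726]
tool_rot: [-3.126, -0.009, 1.514]
contact_force: [1.3, 0.0, -0.2]
opening: 0.0004
time: 46.15
tool_pos: [0.6189, -0.0427, 0.3445]
tool_rot: [3.14, -0.004, 1.507]
contact_force: [0.2, 0.1, -0.2]
opening: 0.0293
time: 46.32
tool_pos: [0.627, -0.034, 0.3455]
tool_rot: [3.135, -0.005, 1.511]
contact_force: [-0.2, 0.7, -0.1]
opening: 0.0397
(array([  2.2,  -1.5, -56.5]), array([-0.3,  0.4,  0.2])) 0.0397064310394673
```

```bash
python3 -m creep '[[[2,-1,-15,-0.3,0.4,0.2],[0,0,-20,0,0,0],[0,0,-15,0,0,0],[0,0,-3,0,0,0],[0,0,0,0,0,0]]]'
python3 - <<'E'
from h import *; from k import *
o=robot.observe();R=Ro.from_euler('xyz',[np.pi,0,1.5144])
print(delta(o,np.array([.6292,-.0355,.289]),R),o['opening'],o['contact_force'])
E
```

```text
time: 46.83
tool_pos: [0.6246, -0.041, 0.287]
tool_rot: [-3.135, 0.003, 1.509]
contact_force: [-0.9, 0.4, -0.7]
opening: 0.0409
(array([4.6, 5.5, 2. ]), array([ 0.2, -0.4,  0.3])) 0.04091450968930814 [-0.85588748  0.37469626 -0.74697928]
```

```bash
python3 -m creep '[[[4,5,1,0,0,0],[0,1,1,0,0,0],[0,0,0,0,0,0]]]' 0.6
python3 - <<'E'
from h import *; from k import *
o=robot.observe();R=Ro.from_euler('xyz',[np.pi,0,1.5144])
print(delta(o,np.array([.6292,-.0355,.289]),R),o['opening'],o['contact_force'])
E
```

```text
time: 47.08
tool_pos: [0.6285, -0.0361, 0.2892]
tool_rot: [-3.134, 0.003, 1.507]
contact_force: [-1.0, -0.7, 0.2]
opening: 0.0257
(array([ 0.7,  0.6, -0.2]), array([ 0.2, -0.4,  0.4])) 0.025732472205530568 [-0.97062472 -0.73774177  0.15893118]
```

Close on the knob, move it 16 mm, then release at the pinholes and dwell.

```bash
python3 -m creep '[[[0.5,0.5,0,0,0,0],[0,0,0,0,0,0],[0,0,0,0,0,0],[0,0,0,0,0,0],[0,0,0,0,0,0]]]' 1 15
python3 -m creep '[[[6,-0.3,0,0,0,0],[6,-0.3,0,0,0,0],[4,-0.2,0,0,0,0],[0,0,0,0,0,0],[0,0,0,0,0,0]]]'; python3 -m creep '[[[0,0,0,0,0,0],[0,0,0,0,0,0]]]'
```

```text
time: 47.5
tool_pos: [0.6301, -0.0355, 0.2906]
tool_rot: [-3.14, 0.004, 1.507]
contact_force: [0.3, -0.1, -2.2]
opening: 0.0119
time: 47.92
tool_pos: [0.6459, -0.0364, 0.2906]
tool_rot: [-3.134, 0.004, 1.508]
contact_force: [0.6, -0.0, -2.0]
opening: 0.0118
time: 48.08
tool_pos: [0.6463, -0.0364, 0.2906]
tool_rot: [-3.135, 0.004, 1.508]
contact_force: [1.4, -0.6, -2.5]
opening: 0.0118
```

```bash
Z='x'; python3 -m creep '[[[0,0,0,0,0,0],[0,0,0,0,0,0],[0,0,0,0,0,0],[0,0,0,0,0,0],[0,0,0,0,0,0]]]' 0.65
for i in 1 2 3 4; do python3 -m creep '[[[0,0,0,0,0,0],[0,0,0,0,0,0],[0,0,0,0,0,0],[0,0,0,0,0,0],[0,0,0,0,0,0]]]' | grep -E 'time|pos'; done
python3 -c "
from h import *
cv2.imwrite('pics/s8.png',viewer.read_camera('side'));print(robot.observe()['opening'])"
```

```text
time: 48.5
tool_pos: [0.6458, -0.0361, 0.2918]
tool_rot: [-3.135, 0.004, 1.508]
contact_force: [-0.6, 0.8, 0.4]
opening: 0.0161
time: 48.92
tool_pos: [0.6457, -0.0361, 0.2922]
time: 49.33
tool_pos: [0.6456, -0.0361, 0.2921]
time: 49.75
tool_pos: [0.6457, -0.0361, 0.2921]
time: 50.17
tool_pos: [0.6457, -0.0361, 0.2921]
0.01591863779047847
```

```bash
python3 -m creep '[[[0,0,0,0,0,0],[0,0,0,0,0,0],[0,0,0,0,0,0]]]'|head -1
python3 -m creep '[[[0,0,0,0,0,0],[0,0,0,0,0,0],[0,0,0,0,0,0]]]' 1 15
python3 -m creep '[[[6,-0.3,0,0,0,0],[6,-0.3,0,0,0,0],[4,-0.2,0,0,0,0],[0,0,0,0,0,0],[0,0,0,0,0,0]]]'; python3 -m creep '[[[0,0,0,0,0,0],[0,0,0,0,0,0]]]'
```

```text
time: 50.47
time: 50.72
tool_pos: [0.6464, -0.0362, 0.2921]
tool_rot: [-3.138, 0.004, 1.508]
contact_force: [-0.5, 0.8, 0.6]
opening: 0.0113
time: 51.13
tool_pos: [0.6623, -0.037, 0.2921]
tool_rot: [-3.133, 0.004, 1.508]
contact_force: [0.2, -0.6, 0.4]
opening: 0.0115
time: 51.3
tool_pos: [0.6627, -0.037, 0.2921]
tool_rot: [-3.134, 0.005, 1.508]
contact_force: [0.5, 0.6, -0.3]
opening: 0.0114
```

```bash
python3 -m creep '[[[0,0,0,0,0,0],[0,0,0,0,0,0],[0,0,0,0,0,0],[0,0,0,0,0,0],[0,0,0,0,0,0]]]' 0.65
for i in 1 2 3 4; do python3 -m creep '[[[0,0,0,0,0,0],[0,0,0,0,0,0],[0,0,0,0,0,0],[0,0,0,0,0,0],[0,0,0,0,0,0]]]' | grep -E 'pos'; done
python3 -m creep '[[[0,0,0,0,0,0],[0,0,0,0,0,0],[0,0,0,0,0,0]]]'
python3 -c "
from h import *
cv2.imwrite('pics/s9.png',viewer.read_camera('side'))"
python3 -m creep '[[[0,0,0,0,0,0],[0,0,0,0,0,0],[0,0,0,0,0,0]]]' 1 15
python3 -m creep '[[[-6,0.3,0,0,0,0],[-6,0.3,0,0,0,0],[-6,0.3,0,0,0,0],[-6,0.3,0,0,0,0],[-6,0.3,0,0,0,0]]]'; python3 -m creep '[[[-2,0.1,0,0,0,0],[0,0,0,0,0,0],[0,0,0,0,0,0]]]'
```

```text
time: 51.72
tool_pos: [0.6618, -0.0369, 0.2919]
tool_rot: [-3.131, 0.004, 1.508]
contact_force: [1.8, -0.2, -0.2]
opening: 0.0159
tool_pos: [0.6617, -0.0369, 0.2919]
tool_pos: [0.6617, -0.0369, 0.2919]
tool_pos: [0.6617, -0.0369, 0.2919]
tool_pos: [0.6617, -0.0369, 0.2919]
time: 53.63
tool_pos: [0.6617, -0.0369, 0.2919]
tool_rot: [-3.131, 0.004, 1.508]
contact_force: [-0.0, -0.2, -0.5]
opening: 0.016
time: 53.93
tool_pos: [0.6628, -0.037, 0.2919]
tool_rot: [-3.136, 0.004, 1.508]
contact_force: [-0.7, -0.7, 0.7]
opening: 0.0119
time: 54.35
tool_pos: [0.6332, -0.0353, 0.2919]
tool_rot: [3.14, 0.004, 1.508]
contact_force: [-0.2, -0.1, -1.2]
opening: 0.0116
time: 54.6
tool_pos: [0.6295, -0.0351, 0.292]
tool_rot: [3.141, 0.004, 1.508]
contact_force: [3.1, 0.1, -2.9]
opening: 0.0115
```

```bash
python3 -m creep '[[[0,0,0,0,0,0],[0,0,0,0,0,0],[0,0,0,0,0,0],[0,0,0,0,0,0],[0,0,0,0,0,0]]]' 0.1
python3 -m creep '[[[0,0,15,0,0,0],[0,0,30,0,0,0],[0,0,38,0,0,0],[-20,-30,25,0,0,0],[-20,-38,0,0,0,0]]]'
python3 -m creep '[[[-20,-38,0,0,0,0],[-20,-38,0,0,0,0],[-20,-38,0,0,0,0],[-20,-38,0,0,0,0],[-20,-38,0,0,0,0]]]'
python3 -m creep '[[[-20,-38,0,0,0,0],[-20,-38,0,0,0,0],[0,0,0,0,0,0]]]'
python3 - <<'E'
from h import *
s=viewer.read_camera('side');t=viewer.read_camera('top');cv2.imwrite('pics/t9.png',t)
g=lambda im:(255*(im/255.)**1.6).astype(np.uint8)
c=np.zeros((560,800,3),np.uint8);c[:,:396]=crop(g(s),200,130,66,80,6)[:,:396][:560] if 0 else cv2.resize(g(s)[130:210,205:262],(396,560),interpolation=cv2.INTER_CUBIC)
c[:,400:]=cv2.resize(g(t)[110:190,265:322],(400,560),interpolation=cv2.INTER_CUBIC);cv2.imwrite('pics/p6.png',c)
p=np.load('bench.npy');p[:2]+=[-.0017,.0006];C,S=np.cos(p[2]),np.sin(p[2])
B=lambda x,y,z:[p[0]+(C*x-S*y)/1e3,p[1]+(S*x+C*y)/1e3,z/1e3]
f=lambda P:((proj('top',P)[0]-[265,110])*7+[400,0]).round()
for n,P in(('knob0',(175,70,127)),('plate150',(150,0,66)),('v1',(192,0,80)),('v3',(288,0,80))):print(n,f(B(*P)))
E
```

```text
time: 55.02
tool_pos: [0.6291, -0.0352, 0.2921]
tool_rot: [-3.139, 0.004, 1.508]
contact_force: [0.9, -0.5, -0.4]
opening: 0.0392
time: 55.43
tool_pos: [0.59, -0.0975, 0.3999]
tool_rot: [-3.132, 0.002, 1.517]
contact_force: [0.1, -1.1, 0.2]
opening: 0.0413
time: 55.85
tool_pos: [0.4897, -0.2833, 0.4041]
tool_rot: [-3.139, 0.005, 1.523]
contact_force: [1.2, -0.1, -0.6]
opening: 0.0414
time: 56.1
tool_pos: [0.4466, -0.3622, 0.4048]
tool_rot: [-3.138, 0.008, 1.517]
contact_force: [-0.5, 0.4, 0.5]
opening: 0.0418
knob0 [510. 251.]
plate150 [649. 349.]
v1 [660. 250.]
v3 [675.  40.]
```

View pics/p6.png

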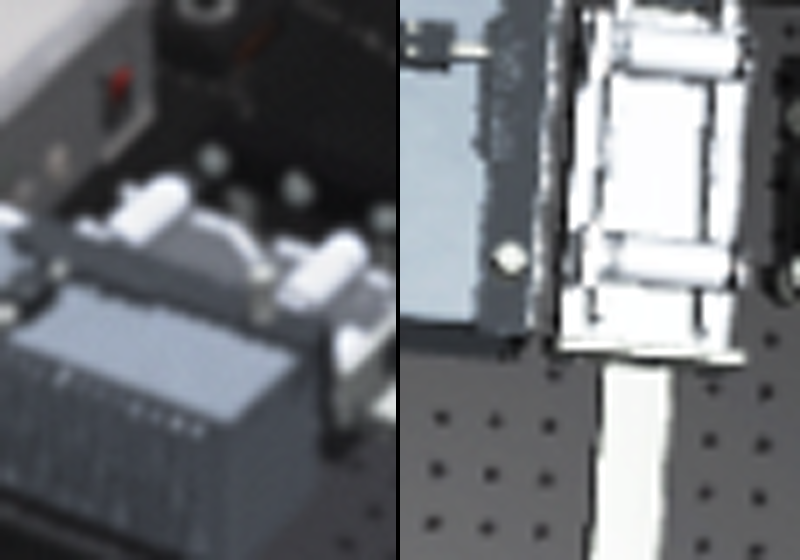

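```bash
python3 -c "
from cell import robot
print(robot.hand_in(), robot.observe()['time'])"
```

```text
the job is handed in; nothing more can be done
the job is handed in; nothing more can be done
```

The full sequence was carried out in the order asked and handed in at about 56 s of robot time, but one placement detail is not confirmed by camera.

- **Shutter first:** it started at the pinholes. I clicked it fully shut before touching any barrel and did not touch it again until the carriage was home.
- **Barrels:** only two aluminium barrels were there. I set each down on a clear spot, re-gripped it tilted and laid it down: the first in vee 3, the second in vee 1, both with the flange to the lamp side. I left the coloured look-alikes alone.
- **Carriage:** I pushed it within about 1.5 mm of its centre line, at about 2 N. The force rose to 19 N at the home stop.
- **Final shutter moves:** pinholes, released at rest for just over 2 s; fully open for about 2 s; then shut again.

**Last checks:** the final picture shows both barrels across both combs, the push plate about where the home position should be, and the knob at the closed stop. The knob read 0.629–0.630 m along world x, the same as the first time it was shut. The arm was clear of everything.

**Unsure or disagreeing:**
- **Flanges:** I could not see clearly in the side view that they sit just outside the comb. I judged it from how low the barrels seated (2–3 mm above my prediction) and from the top view. The first barrel may sit up to about 3 mm towards the lamp.
- **Bench position:** image positions differed from my bench model by 1–2 pixels (3–5 mm) along the rail.
- **Carriage during loading:** it moved several millimetres as the first barrel settled. I allowed for this when placing the second.

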